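Level the tube rocker and lock its shaft with the hex key

ROBOT

A 6-joint arm with a two-finger parallel gripper is mounted at the origin on the work surface. World frame = base frame: x ahead of the robot, y to its left, z up, the work surface at z = 0. Lengths are in m, angles in rad, forces in N, time in s.
With the tool pointing down it reaches from about 0.325 to 0.9 m from the base axis. Payload 6.1 kg.
Tool frame: the origin (TCP) lies at the very end of the fingers, on their centre line; the grasp point (between the pads) lies 19 mm behind it; z points along the fingers, y is the line along which they close (so a half turn about z gives the same grasp; the last joint's range is limited). The gripper opens to 87 mm and grips with 3 to 60 N. Pads are 19 mm wide; open, the fingers measure 117 mm over their backs; the gripper's body (75 mm by 190 mm) begins 51 mm behind the grasp point.
Start: joints at [-1.334, 0.22, 1.526, -0, 1.395, -0.126], TCP at [0.222, -0.584, 0.223] pointing down, gripper open.
Joint ranges: [-2.98, 2.98], [-0.91, 2.08], [0.09, 2.57], [-1.24, 4.39], [0.2, 2.65], [-2.68, 2.68]. Speed limits (rad/s): [2.57, 2.57, 3.01, 3.14, 3.14, 3.14].

INTERFACE

Orientations are given as [roll, pitch, yaw] about the fixed x, y, z axes, in that order (R = Rz(yaw) Ry(pitch) Rx(roll)).
In Python, from cell import arm, eyes, order gives the robot as it stands.
- The arm moves only by the tool move_arm, never from a script. Its argument "rows" is a list of rows, each an object of numbers: "hand": the finger opening in m, from 0 to 0.087; "dx", "dy", "dz": the shift along the tool's x, y, z in m; "turn": the turn about the tool's z in degrees. A call has 1 to 12 rows; each row is the pose to reach, as a shift and turn from the pose commanded when the call began, along the tool's axes at that moment; what a row does not reach only later rows make up. A row lasts 1/8 s, in which the tool goes at most 62.5 mm and 10.7 degrees, less where a joint would pass 70% of its speed; a pose out of reach is approached as far as the arm can. A call with a gripper value outside its range is refused whole. The fingers move at their own pace and stop on an object; "newtons" is the grip in N (left out, the last holds). Time passes only in rows, so rows that repeat a pose let the fingers close. It gives the time, the measured TCP pose, the force, the opening and the grip force at its end, in the units of the state.
- arm.get_obs(): the state, without advancing time (a new reading comes with each control period).
- eyes.camera(name): name is "scene" or "top" or "wrist"; returns (picture, depth): 384x512x3 uint8, blue, green, red; 384x512 float32, m along the optical axis (not along the pixel's ray), 0 where there is no reading.
- eyes.camera_params(name): a dict with "fovy" (degrees; the focal length in pixels is half the picture's height over the tangent of half this angle, whatever the lens; pixels are square), "cx", "cy" (the principal point, pixels), "origin" and "attitude" of the camera in the world. Camera axes: x right, y down, z forward; pixel columns grow to the right and rows downward; lengths in m; the calibration is good to about 2 mm. The wrist camera is an equidistant fisheye: a pixel r from the principal point sees the ray r / f radians off the axis. A picture is of the moment at which its call begins: read the wrist's pose just before it. camera_params takes no time and is no camera call; for the wrist camera it gives the pose at the moment of the call.
- order.job_done(): hands the job in; it is judged then, once.
The state is a dict: "t": time; "qpos": joint angles; "qd": joint speeds; "joint_torque": joint torques, N m; "tcp_pos": TCP position; "tcp_rot": TCP orientation; "ft_force": force on the tool from outside, world axes, zero at the start; "wrist_torque": the same for the moment, N m; "opening": finger opening in m; "grip_force": force on a finger pad.
Only numpy, scipy, OpenCV 4.12 (cv2) and the standard library are available. Lean on these libraries where they do the work, as an engineer would, in place of code of your own. Each camera call takes 0.05 s, during which the arm holds its last target. There are 200 camera calls.

TASK

Swing the lever of the tube rocker upright, so that the flat of its shaft faces straight up at the clamp screw. Then take the red T-handled hex key from its white stand, feel it into the screw's socket without leaning on it, turn it clockwise until the screw is snug on the flat without forcing it, and stand the key back in its stand. Leave everything else where it is.

Things in the scene. Friction and masses are not known exactly. Their poses are not given: they have to be found in the camera images.
- rocker: Tube rocker, bolted down: grey base 130 x 340 x 12 mm, blue clamp block (50 x 44 mm, top 92 mm up) at its origin. Origin: on the bench under the clamp screw. z up; x away from the robot at yaw 0; y along the shaft towards the white tube platform (y +54 to +142 mm; bearing at +168). The lever is on the other side (y -100 mm).
- shaft: 20 mm shaft with lever and tube platform, turning about rocker y, 75 mm above the bench. Origin on its axis under the screw. z: normal of the milled flat (12 mm wide, 8 mm off axis, marked yellow) and direction of the lever; z up = flat facing the screw. Starts leaning 0.5 to 1.0 rad to rocker -x; friction (1 N at the grip) holds it. Stops: 1.15 rad to -x, 0.6 rad to +x.
- lever_grip (a point): Middle of the black barrel grip at the lever's end: 22 mm diameter, 26 mm long along rocker y; 75 mm from the shaft axis, 100 mm to the lever side of the screw. Pinch its two end faces from above, fingers closing along rocker y; so held it turns between the pads as the lever is led round its arc.
- screw: Vertical clamp screw in the blue block: dark head 28 mm across, 15 mm high. Origin: centre of the head's top (socket mouth); z up; this frame does not turn with the head. Steep thread: clockwise from above lowers it 2.55 mm per rad. Meets the flat after 1.0 to 1.6 rad of turning.
- socket (a point): Centre of the socket's mouth (the screw's origin). 12.6 mm across flats, 12 mm deep; its first 3 mm are a funnel 18 mm wide. How the hexagon is turned is NOT measured: rest the key on it with a few newtons and turn it, up to 60 degrees, until it drops. Unaligned it stops 0 to 4 mm below the mouth; aligned it drops to 12 mm (9 degrees of play). If it binds half in, turn it back a little.
- screw_axis (a point): Fixed point on the clamp screw's axis, 108 mm above the bench: where the head's top will be when the screw just touches the flat. At the start the head stands 2.5 to 4 mm higher. Tightening: Free, a key held in it feels about 0.1 N m; on the flat it rises 0.2 N m per rad: snug is 0.05 to 0.1 above free (25 to 50 N on the flat), 0.2 above is forcing it.
- key: Hex key, red T-handle: hexagon shank 12 mm across flats, 90 mm long, with a 32 mm round flange 50 to 56 mm above the tip; handle 70 mm (key x) by 26 mm (key y) by 24 mm high, its centre 102 mm above the tip. About 0.12 kg. Origin: centre of the tip (lower end), z up the shank; two of the hexagon's flats face +y and -y. Pinch the handle from above across its 26 mm (fingers closing along key y).
- stand: White key stand, fixed: block 70 x 70 x 62 mm with a 19 mm square hole, 54 mm deep, in the middle of its top. Origin: on the bench under the hole. The key's flange rests on its top: tip 12 mm, handle 102 to 126 mm above the bench, key x along the stand's x.
- beaker: Clear glass beaker, 70 mm wide, 90 mm high; leave it. Origin: centre of its underside.
- wash_bottle: White wash bottle with red cap, 66 mm wide, 170 mm high; leave it. Origin: centre of its underside.
- reagent: Amber jar with black cap, 60 mm wide, 110 mm high; leave it. Origin: centre of its underside.
- small_key: Small dark L-shaped hex key lying on the bench, 90 mm long, 6 mm thick: the wrong size; leave it.
- collar: Aluminium shaft collar, 36 mm across, 12 mm high, lying on the bench; leave it.
- dish: Glass dish, 90 mm across, 15 mm high, lying on the bench; leave it.
There are look-alikes about, which are no part of the job. What is shaped like the stand but orange or yellow is not meant.

How it is judged:
By the outcome, as a careful person would: the job done as asked, in the order asked, and still so for the second after the job is handed in, with the robot touching nothing.
It also fails if it takes over 72 s, if anything falls off the work surface, if the arm or the gripper's body presses on something with over 40 N, if the wrist force passes 120 N, or if a joint passes its speed limit or range.

## Working session

There is one attempt and no reset: what is moved stays moved. The work goes in short steps, Python scripts to look and compute and a tool call to move; the robot and the scene stay as the last step left them, time stands still between calls to the robot, and variables do not carry over. Pictures are saved under pics/ and viewed, at most 13 in all, crops included, and the job is handed in when it is done.

Besides the shell and the picture viewer there is one more tool, called after ">>>" as name([rows], argument=value, ...), one row to a line, values as JSON. move_arm: Moves the arm, as the interface text tells. Its arguments: {"type":"object","properties":{"rows":{"type":"array","items":{"type":"object","properties":{"hand":{"type":"number"},"dx":{"type":"number"},"dy":{"type":"number"},"dz":{"type":"number"},"turn":{"type":"number"}}}},"newtons":{"type":"number"}},"required":["rows"]}

```bash
ls; mkdir -p pics; cat > h.py <<'E'
import numpy as np, cv2
from cell import arm, eyes, order
from scipy.spatial.transform import Rotation as R
def cam(n):
    p=eyes.camera_params(n); im,d=eyes.camera(n); return im,d,p
def att(p):
    a=np.array(p["attitude"],float)
    return a if a.shape==(3,3) else R.from_euler("xyz",a).as_matrix()
def rays(p,uv,wrist=False,h=384):
    f=h/2/np.tan(np.radians(p["fovy"])/2)
    q=(np.atleast_2d(uv).astype(float)-[p["cx"],p["cy"]])/f
    if wrist:
        r=np.linalg.norm(q,axis=1,keepdims=True)+1e-12
        v=np.hstack([q/r*np.sin(r),np.cos(r)])
    else: v=np.hstack([q,np.ones((len(q),1))])
    return v@att(p).T
def plane(p,uv,z,wrist=False):
    v=rays(p,uv,wrist); o=np.array(p["origin"]); return o+v*((z-o[2])/v[:,2:3])
def cloud(p,d):
    uv=np.stack(np.meshgrid(np.arange(512),np.arange(384)),-1).reshape(-1,2)
    v=rays(p,uv); return (np.array(p["origin"])+v*d.reshape(-1,1)).reshape(384,512,3)
E
python3 - <<'E'
from h import *
o=arm.get_obs(); print({k:np.round(v,3).tolist() for k,v in o.items()})
for n in ("scene","top","wrist"):
    im,d,p=cam(n); print(n,p); cv2.imwrite(f"pics/{n}0.png",im); np.savez(f"{n}0.npz",im=im,d=d)
a=cv2.imread("pics/scene0.png");b=cv2.imread("pics/top0.png")
cv2.imwrite("pics/both0.png",cv2.resize(np.vstack([a,b]),(800,1200))[:, :])
cv2.imwrite("pics/sceneb.png",cv2.resize(a,(800,600),interpolation=cv2.INTER_CUBIC))
cv2.imwrite("pics/topb.png",cv2.resize(b,(800,600),interpolation=cv2.INTER_CUBIC))
E
```

```text
pics
{'t': 0.0, 'qpos': [-1.334, 0.221, 1.528, 0.0, 1.395, -0.126], 'qd': [0.0, -0.001, 0.001, 0.001, 0.001, 0.0], 'joint_torque': [0.002, -49.461, -38.737, 0.07, 0.057, -0.0], 'tcp_pos': [0.222, -0.584, 0.221], 'tcp_rot': [-3.14, -0.0, 0.363], 'ft_force': [0.149, 0.228, 0.283], 'wrist_torque': [0.005, 0.063, 0.046], 'grip_force': 0.0, 'opening': 0.087}
scene {'fovy': 52.748774046016116, 'cx': 259.90602827532024, 'cy': 192.65897917676992, 'origin': array([ 1.15481308, -0.19031126,  0.66272828]), 'attitude': array([-2.26670722, -0.01789079,  1.43452836])}
top {'fovy': 53.54624574769856, 'cx': 257.0205288741156, 'cy': 187.7853132178662, 'origin': array([ 0.34484259, -0.08332262,  0.92894306]), 'attitude': array([-2.90865871e+00, -1.19578202e-03, -1.57870706e+00])}
wrist {'fovy': 65.70646984690485, 'cx': 252.8646587438211, 'cy': 192.30275478779402, 'origin': array([ 0.29785468, -0.5543093 ,  0.38425675]), 'attitude': array([ 2.83951296e+00,  1.50645766e-03, -1.20741302e+00])}
```

View pics/topb.png

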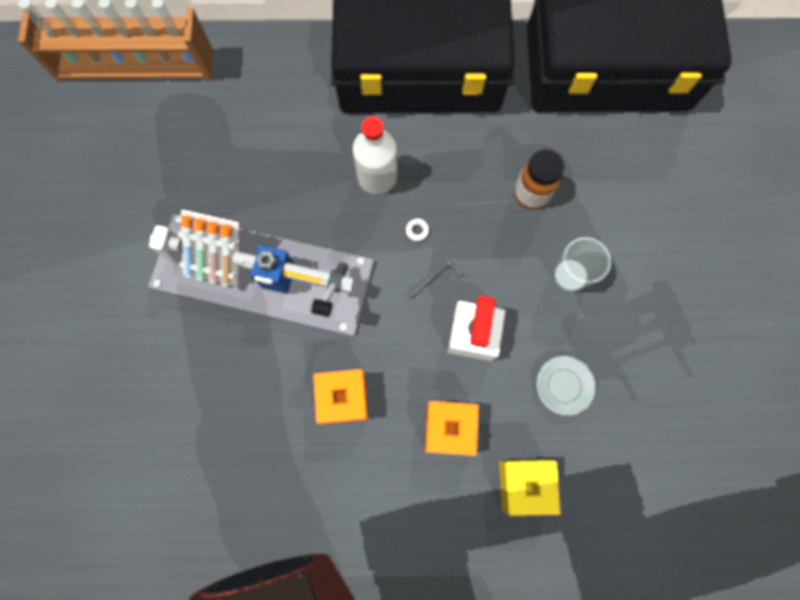

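View pics/sceneb.png

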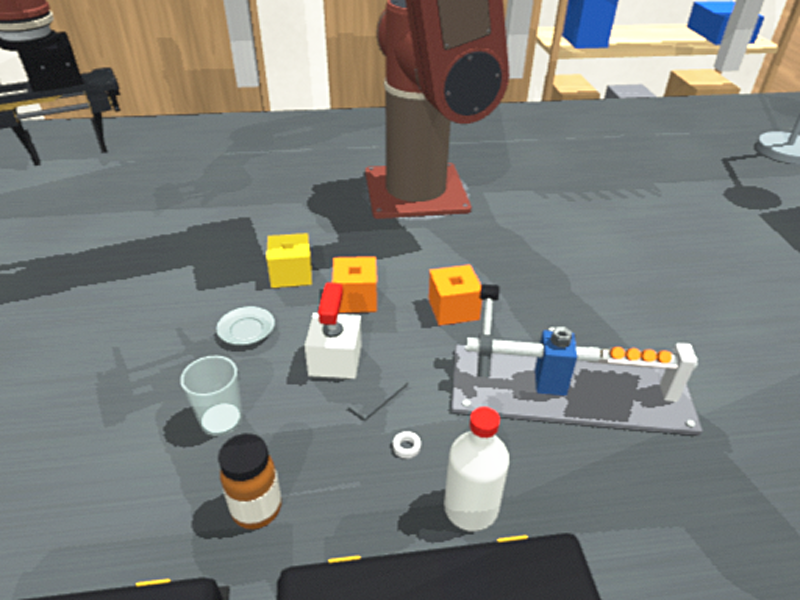

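The top view (800×600 scale) shows these things:
- **Blue clamp block and dark screw:** about (267,260).
- **Black lever grip:** about (322,308).
- **White stand with the red T-key:** about (480,325).

These could be mistaken for what I want:
- **Stand shape:** orange stands at (340,396) and (452,428), and a yellow one at (530,488).
- **Red:** the bottle cap at (373,128).
- **Wrong key:** the small dark L-key at (435,278).
- **Black:** the jar cap at (545,167).

I choose the red handle on the white stand at (480,325) and the black grip at (322,308).

```bash
cat > m.py <<'E'
from h import *
def rect(m,p,z,w=False):
    c=max(cv2.findContours(m.astype(np.uint8),0,cv2.CHAIN_APPROX_NONE)[0],key=cv2.contourArea)
    q=plane(p,c[:,0],z,w)[:,:2]
    (x,y),(a,b),t=cv2.minAreaRect((q*1000).astype(np.float32))
    return np.round([x,y,a,b,t],1), len(c)
E
python3 - <<'E'
from m import *
for n in ("top","scene"):
    z=np.load(f"{n}0.npz"); im,d=z["im"],z["d"]; p=eyes.camera_params(n); P=cloud(p,d)
    H=cv2.cvtColor(im,cv2.COLOR_BGR2HSV); h,s,v=[H[...,i].astype(int) for i in range(3)]
    X,Y,Z=P[...,0],P[...,1],P[...,2]; ok=d>0
    rt=ok&(X>.25)&(X<.75)
    red=rt&((h<6)|(h>174))&(s>150)&(v>80)&(Z>.09)&(Z<.135)
    print(n,"red",red.sum(),P[red].mean(0).round(4),np.percentile(Z[red],[5,50,95]).round(4))
    q=P[red&(Z>np.median(Z[red])-.004)] if n=="top" else P[red]
    print(" red rect",cv2.minAreaRect((q[:,:2]*1000).astype(np.float32)))
    c=P[red].mean(0)
    st=rt&(np.hypot(X-c[0],Y-c[1])<.07)&(s<60)&(v>120)&(abs(Z-.062)<.004)
    print(" stand top",st.sum(),P[st].mean(0).round(4),cv2.minAreaRect((P[st][:,:2]*1000).astype(np.float32)))
    bl=rt&(h>100)&(h<125)&(s>150)&(abs(Z-.092)<.005)&(np.hypot(X-c[0],Y-c[1])<.35)
    b=P[bl].mean(0); print(" blue top",bl.sum(),b.round(4),cv2.minAreaRect((P[bl][:,:2]*1000).astype(np.float32)))
    hd=rt&(Z>.1)&(Z<.12)&(np.hypot(X-b[0],Y-b[1])<.03)
    print(" head",hd.sum(),P[hd].mean(0).round(4),cv2.minAreaRect((P[hd][:,:2]*1000).astype(np.float32)),np.percentile(Z[hd],[5,50,95]).round(4))
    pl=rt&(abs(Z-.012)<.004)&(np.hypot(X-b[0],Y-b[1])<.22)
    pl=cv2.morphologyEx(pl.astype(np.uint8),cv2.MORPH_OPEN,np.ones((3,3)))
    k,L,S,_=cv2.connectedComponentsWithStats(pl); i=1+S[1:,4].argmax(); pp=P[L==i]
    print(" plate",len(pp),cv2.minAreaRect((pp[:,:2]*1000).astype(np.float32)))
    g=rt&(v<60)&(Z>.05)&(np.hypot(X-b[0],Y-b[1])<.16)&(Z<.17)&(Y<b[1]-.06)
    print(" grip",g.sum(),P[g].mean(0).round(4) if g.any() else 0,np.percentile(P[g],[5,95],axis=0).round(4).tolist() if g.any() else 0)
    ye=rt&(h>18)&(h<35)&(s>120)&(Z>.05)&(np.hypot(X-b[0],Y-b[1])<.12)&(Z<.1)
    print(" yellow",ye.sum(),P[ye].mean(0).round(4) if ye.any() else 0)
im=cv2.imread("pics/top0.png"); c=cv2.resize(im[120:240,85:345],(800,369),interpolation=cv2.INTER_CUBIC); cv2.imwrite("pics/crop1.png",c)
E
```

```text
top red 343 [ 0.4966 -0.1964  0.1259] [0.1225 0.1263 0.1285]
 red rect ((497.3733825683594, -196.50762939453125), (24.129789352416992, 68.4259262084961), 77.09276580810547)
 stand top 556 [ 0.4952 -0.1949  0.0625] ((498.031982421875, -198.44631958007812), (70.0666732788086, 70.3470458984375), 78.5917739868164)
 blue top 180 [0.5873 0.1043 0.0925] ((590.391845703125, 107.87493896484375), (42.242923736572266, 46.81683349609375), 76.16551208496094)
 head 109 [0.5909 0.1079 0.108 ] ((592.1796875, 108.38483428955078), (27.78817367553711, 24.63826560974121), 27.320728302001953) [0.1005 0.1091 0.1132]
 plate 3545 ((599.2861938476562, 137.38699340820312), (339.4056701660156, 130.69729614257812), 76.14495086669922)
 grip 75 [0.514  0.0234 0.1376] [[0.5072, 0.0142, 0.1338], [0.5216, 0.0332, 0.1405]]
 yellow 66 [0.5735 0.0611 0.0805]
scene red 312 [ 0.5068 -0.1983  0.1228] [0.1095 0.1255 0.1275]
 red rect ((500.6109619140625, -198.8875732421875), (25.279815673828125, 65.87335968017578), 79.20830535888672)
 stand top 508 [ 0.505  -0.1979  0.0622] ((497.02642822265625, -198.73521423339844), (70.25183868408203, 74.19222259521484), 78.98159790039062)
 blue top 205 [0.6011 0.103  0.0918] ((592.1930541992188, 107.1678237915039), (42.541358947753906, 49.22950744628906), 76.10538482666016)
 head 129 [0.5924 0.107  0.1073] ((591.720703125, 107.69883728027344), (26.84760284423828, 26.085506439208984), 33.64616775512695) [0.1007 0.1079 0.1127]
 plate 4931 ((598.6707763671875, 136.75538635253906), (339.4100036621094, 130.9117431640625), 76.17655181884766)
 grip 85 [0.5221 0.0238 0.1336] [[0.5159, 0.013, 0.1256], [0.5269, 0.0335, 0.1396]]
 yellow 0 0
```

View pics/crop1.png

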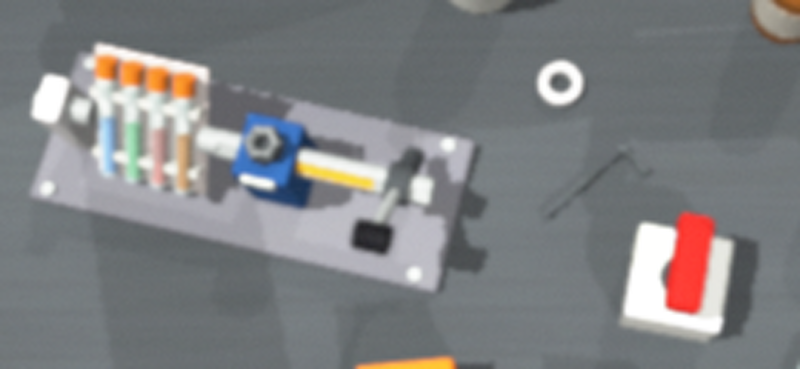

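The crop shows the red handle on the white stand at (690,262), the lever with its black grip at (373,236), and the dark hex screw in the blue block at (264,143). The choice holds, and the orange stands are clearly different objects. Next I compute the moves.

```bash
cat >> h.py <<'E'
def go(x,y,z,yawdeg,start=None):
    """shift/turn from commanded pose start=(x,y,z,yawdeg) (default measured)"""
    o=arm.get_obs()
    if start is None: s=[*o["tcp_pos"],np.degrees(o["tcp_rot"][2])]
    else: s=start
    c,sn=np.cos(np.radians(s[3])),np.sin(np.radians(s[3]))
    d=np.array([x,y,z])-s[:3]
    t=-((yawdeg-s[3]+180)%360-180)
    print("dx %.4f dy %.4f dz %.4f turn %.1f"%(c*d[0]+sn*d[1],sn*d[0]-c*d[1],-d[2],t))
E
python3 -c "
from h import *
go(.518,.023,.21,-13.85,[.222,-.584,.223,20.8])"
```

```text
dx 0.4923 dy -0.4623 dz 0.0130 turn 34.7
```

>>> move_arm([
  {"dx": 0.0228, "dy": -0.0214, "turn": 3, "hand": 0.06},
  {"dx": 0.0592, "dy": -0.0556, "turn": 8},
  {"dx": 0.1012, "dy": -0.095, "turn": 14},
  {"dx": 0.1432, "dy": -0.1344, "turn": 20},
  {"dx": 0.1852, "dy": -0.1738, "turn": 26},
  {"dx": 0.2272, "dy": -0.2132, "turn": 32},
  {"dx": 0.2692, "dy": -0.2526, "turn": 34.7},
  {"dx": 0.3112, "dy": -0.292, "turn": 34.7},
  {"dx": 0.3532, "dy": -0.3314, "turn": 34.7},
  {"dx": 0.3952, "dy": -0.3708, "turn": 34.7},
  {"dx": 0.4372, "dy": -0.4102, "turn": 34.7},
  {"dx": 0.4692, "dy": -0.4403, "turn": 34.7},
])

```text
invalid input
```

>>> move_arm([
  {"dx": 0.0},
  {"dx": 0.0},
])

```text
invalid input
```

```bash
python3 - <<'E'
from m import *
o=arm.get_obs(); print(o["t"],o["tcp_pos"],np.degrees(o["tcp_rot"]),o["ft_force"],o["opening"],o["qpos"])
im,d,p=cam("wrist"); cv2.imwrite("pics/w1.png",cv2.resize(im,(768,576)))
go(.518,.023,.16,-13.85)
# predicted pixel of rocker points via projecting: invert fisheye
E
```

```text
0.15 [ 0.22170594 -0.58385136  0.2216759 ] [-1.79914373e+02 -1.18891072e-02  2.07865018e+01] [-0.03780203 -0.28360541 -0.44246403] 0.08718472187127888 [-1.33408466e+00  2.21071759e-01  1.52734085e+00  1.82118107e-05
  1.39468875e+00 -1.26084588e-01]
dx 0.4924 dy -0.4623 dz 0.0619 turn 34.6
```

View pics/w1.png

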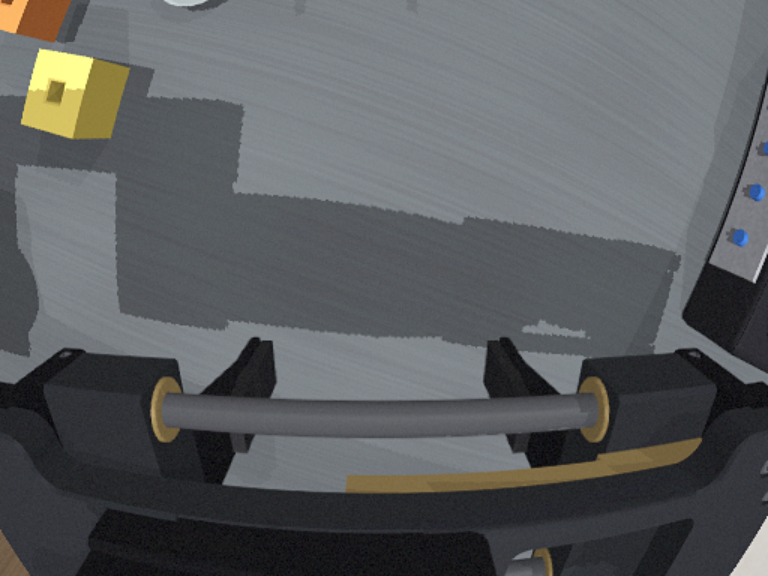

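The arm has not moved: the wrist view shows only bare bench and the yellow look-alike at (70,90). The move was refused, so I'll give every field in each row.

>>> move_arm([
  {"hand": 0.06, "dx": 0.0228, "dy": -0.0214, "dz": 0, "turn": 3},
  {"hand": 0.06, "dx": 0.0592, "dy": -0.0556, "dz": 0, "turn": 8},
  {"hand": 0.06, "dx": 0.1012, "dy": -0.095, "dz": 0, "turn": 14},
  {"hand": 0.06, "dx": 0.1432, "dy": -0.1344, "dz": 0, "turn": 20},
  {"hand": 0.06, "dx": 0.1852, "dy": -0.1738, "dz": 0, "turn": 26},
  {"hand": 0.06, "dx": 0.2272, "dy": -0.2132, "dz": 0, "turn": 32},
  {"hand": 0.06, "dx": 0.2692, "dy": -0.2526, "dz": 0, "turn": 34.7},
  {"hand": 0.06, "dx": 0.3112, "dy": -0.292, "dz": 0, "turn": 34.7},
  {"hand": 0.06, "dx": 0.3532, "dy": -0.3314, "dz": 0, "turn": 34.7},
  {"hand": 0.06, "dx": 0.3952, "dy": -0.3708, "dz": 0, "turn": 34.7},
  {"hand": 0.06, "dx": 0.4372, "dy": -0.4102, "dz": 0, "turn": 34.7},
  {"hand": 0.06, "dx": 0.4692, "dy": -0.4403, "dz": 0, "turn": 34.7},
], newtons=10)

```text
t: 1.7
tcp_pos: [0.5048, -0.0039, 0.2226]
tcp_rot: [-3.141, -0.0, -0.242]
ft_force: [1.2, 0.1, 0.6]
opening: 0.06
grip_force: 0.0
```

```bash
python3 - <<'E'
from m import *
o=arm.get_obs(); print(o["t"],o["tcp_pos"],o["tcp_rot"])
im,d,p=cam("wrist"); cv2.imwrite("pics/w2.png",cv2.resize(im,(768,576)))
go(.518,.023,.2,-13.85,[.5043,-.0058,.223,-13.9])
E
```

```text
1.7 [ 0.50475975 -0.00385107  0.22257001] [-3.14135141e+00 -2.77605023e-04 -2.41516635e-01]
dx 0.0064 dy -0.0312 dz 0.0230 turn -0.1
```

View pics/w2.png

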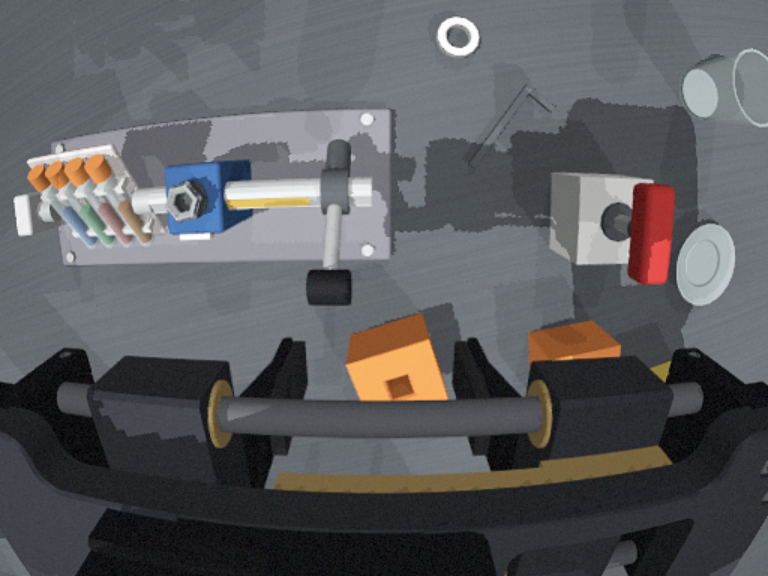

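The wrist view shows the grip at (329,287), the screw head at (187,201) and the red handle at (652,233). Next I measure the grip and the screw here.

```bash
python3 - <<'E'
from m import *
im=cv2.imread("pics/w2.png"); p=eyes.camera_params("wrist")
c,s=np.cos(-.2417),np.sin(-.2417)
def rk(P): d=P[:,:2]-[.5918,.1078]; return np.c_[c*d[:,0]+s*d[:,1],-s*d[:,0]+c*d[:,1]]
g=cv2.cvtColor(im,cv2.COLOR_BGR2GRAY)
def box(m,x0,y0,x1,y1):
    k=np.zeros_like(m);k[y0:y1,x0:x1]=m[y0:y1,x0:x1]; ys,xs=np.nonzero(k); return xs,ys
xs,ys=box((g<45).astype(np.uint8),295,262,365,312)
print("grip px",np.percentile(xs,[1,50,99]),np.percentile(ys,[1,50,99]),xs.mean(),ys.mean())
uv=np.array([[xs.mean(),ys.mean()],[xs.min(),ys.mean()],[xs.max(),ys.mean()]])/1.5
for z in(.130,.138): P=plane(p,uv,z,True); print(z,P.round(4).tolist(),rk(P).round(4).tolist())
P=plane(p,np.array([[186.5,201]])/1.5,.111,True); print("screw",P.round(4))
P=plane(p,np.array([[652,233]])/1.5,.126,True); print("key",P.round(4))
E
```

```text
grip px [308. 331. 350.] [270. 281. 303.] 330.7821350762527 285.0
0.13 [[0.5171, 0.0279, 0.13], [0.5204, 0.0414, 0.13], [0.5143, 0.0167, 0.13]] [[-0.0534, -0.0954], [-0.0535, -0.0815], [-0.0534, -0.107]]
0.138 [[0.5192, 0.0264, 0.138], [0.5224, 0.0395, 0.138], [0.5165, 0.0155, 0.138]] [[-0.051, -0.0964], [-0.0511, -0.0829], [-0.051, -0.1076]]
screw [[0.5905 0.1101 0.111 ]]
key [[ 0.5015 -0.1867  0.126 ]]
```

>>> move_arm([
  {"hand": 0.06, "dx": 0.006, "dy": -0.0315, "dz": 0.01, "turn": 0},
  {"hand": 0.06, "dx": 0.006, "dy": -0.0315, "dz": 0.05, "turn": 0},
  {"hand": 0.06, "dx": 0.006, "dy": -0.0315, "dz": 0.09, "turn": 0},
  {"hand": 0.06, "dx": 0.006, "dy": -0.0315, "dz": 0.111, "turn": 0},
  {"hand": 0.06, "dx": 0.006, "dy": -0.0315, "dz": 0.111, "turn": 0},
  {"hand": 0.06, "dx": 0.006, "dy": -0.0315, "dz": 0.111, "turn": 0},
], newtons=10)

```text
t: 2.5
tcp_pos: [0.5183, 0.0228, 0.1126]
tcp_rot: [-3.141, -0.001, -0.243]
ft_force: [0.3, -0.5, 0.1]
opening: 0.0602
grip_force: 0.0
```

```bash
python3 - <<'E'
from m import *
o=arm.get_obs(); print(o["t"],o["tcp_pos"],o["tcp_rot"],o["ft_force"])
im,d,p=cam("wrist"); cv2.imwrite("pics/w3.png",cv2.resize(im,(768,576))[150:576,150:650])
E
```

```text
2.5 [0.51830815 0.02275761 0.11261203] [-3.14140730e+00 -1.41239401e-03 -2.42934766e-01] [ 0.27168755 -0.49121321  0.08445865]
```

View pics/w3.png

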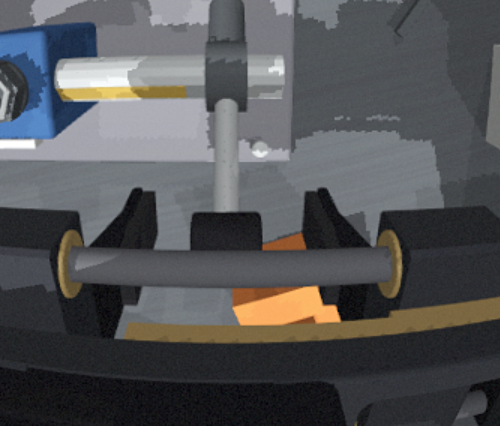

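The grip (226,230) is centred between the fingers. I close on it, then lead it round the arc.

>>> move_arm([
  {"hand": 0.02, "dx": 0, "dy": 0, "dz": 0, "turn": 0},
  {"hand": 0.02, "dx": 0, "dy": 0, "dz": 0, "turn": 0},
  {"hand": 0.02, "dx": 0, "dy": 0, "dz": 0, "turn": 0},
  {"hand": 0.02, "dx": 0, "dy": 0, "dz": 0, "turn": 0},
  {"hand": 0.02, "dx": 0, "dy": 0, "dz": 0, "turn": 0},
], newtons=12)

```text
t: 3.18
tcp_pos: [0.5179, 0.0242, 0.1116]
tcp_rot: [-3.139, -0.0, -0.243]
ft_force: [1.5, 5.5, 0.0]
opening: 0.0261
grip_force: 12.0
```

>>> move_arm([
  {"hand": 0.02, "dx": 0.002, "dy": -0.001, "dz": -0.002, "turn": 0},
  {"hand": 0.02, "dx": 0.0091, "dy": -0.0015, "dz": -0.0074, "turn": 0},
  {"hand": 0.02, "dx": 0.0189, "dy": -0.002, "dz": -0.013, "turn": 0},
  {"hand": 0.02, "dx": 0.0293, "dy": -0.002, "dz": -0.0171, "turn": 0},
  {"hand": 0.02, "dx": 0.0403, "dy": -0.002, "dz": -0.0197, "turn": 0},
  {"hand": 0.02, "dx": 0.0515, "dy": -0.002, "dz": -0.0205, "turn": 0},
  {"hand": 0.02, "dx": 0.0515, "dy": -0.002, "dz": -0.0205, "turn": 0},
  {"hand": 0.02, "dx": 0.0515, "dy": -0.002, "dz": -0.0205, "turn": 0},
], newtons=12)

```text
t: 4.18
tcp_pos: [0.5691, 0.0118, 0.1324]
tcp_rot: [3.141, -0.002, -0.243]
ft_force: [0.8, -4.7, 0.4]
opening: 0.0258
grip_force: 12.0
```

```bash
cat > lev.py <<'E'
from m import *
o=arm.get_obs(); print(o["t"],o["tcp_pos"],o["tcp_rot"],o["ft_force"])
c,s=np.cos(-.2417),np.sin(-.2417)
def rk(P): d=P[:,:2]-[.5918,.1078]; return np.c_[c*d[:,0]+s*d[:,1],-s*d[:,0]+c*d[:,1],P[:,2]]
for n in ("scene","top"):
    im,d,p=cam(n); cv2.imwrite(f"pics/{n}_l.png",im); P=cloud(p,d); Q=rk(P.reshape(-1,3)).reshape(P.shape)
    H=cv2.cvtColor(im,cv2.COLOR_BGR2HSV); h,sa,v=[H[...,i].astype(int) for i in range(3)]
    # lever rod: between collar and grip; tube platform plane
    m=(d>0)&(abs(Q[...,1]+.1)<.006)&(abs(Q[...,0])<.06)&(Q[...,2]>.095)&(Q[...,2]<.132)
    q=Q[m]; print(n,"rod",len(q),q.mean(0).round(4) if len(q) else 0)
    if len(q)>8: print("  rod slope dx/dz",np.polyfit(q[:,2],q[:,0],1).round(3))
    m=(d>0)&(Q[...,1]<-.03)&(Q[...,1]>-.075)&(abs(Q[...,0])<.02)&(Q[...,2]>.06)
    ye=m&(h>18)&(h<35)&(sa>120); 
    if ye.sum()>8:
        q=Q[ye]; A=np.c_[q[:,0],q[:,1],np.ones(len(q))]; k=np.linalg.lstsq(A,q[:,2],rcond=None)[0]
        print("  yellow",len(q),q.mean(0).round(4),"slope dz/dx",k[:2].round(3), "x range",np.percentile(q[:,0],[2,98]).round(4))
    for y0,y1 in((.054,.142),):
        w=(d>0)&(Q[...,1]>y0)&(Q[...,1]<y1)&(abs(Q[...,0])<.06)&(sa<50)&(v>150)&(Q[...,2]>.05); q=Q[w]
        if len(q)>20: print("  platform slope",np.polyfit(q[:,0],q[:,2],1).round(3),len(q))
E
python3 lev.py
```

```text
4.175 [0.5691004  0.01184804 0.13243998] [ 3.14105449e+00 -2.49208367e-03 -2.43001401e-01] [ 0.79912053 -4.66829359  0.37188767]
scene rod 62 [ 0.0013 -0.1001  0.1135]
  rod slope dx/dz [-0.024  0.004]
  yellow 54 [-0.002  -0.054   0.0838] slope dz/dx [0.16  0.007] x range [-0.0068  0.0027]
  platform slope [-0.035  0.078] 983
top rod 0 0
  platform slope [0.048 0.077] 309
```

>>> move_arm([
  {"hand": 0.02, "dx": 0, "dy": 0.001, "dz": 0, "turn": 0},
  {"hand": 0.06, "dx": 0, "dy": 0.001, "dz": 0, "turn": 0},
  {"hand": 0.06, "dx": 0, "dy": 0.001, "dz": 0, "turn": 0},
  {"hand": 0.06, "dx": 0, "dy": 0.001, "dz": 0, "turn": 0},
  {"hand": 0.06, "dx": 0, "dy": 0.001, "dz": -0.03, "turn": 0},
  {"hand": 0.06, "dx": 0, "dy": 0.001, "dz": -0.08, "turn": 0},
  {"hand": 0.06, "dx": -0.05, "dy": 0.051, "dz": -0.08, "turn": 0},
  {"hand": 0.06, "dx": -0.07, "dy": 0.101, "dz": -0.08, "turn": 0},
], newtons=12)

```text
t: 5.28
tcp_pos: [0.4749, -0.0685, 0.2127]
tcp_rot: [-3.142, -0.001, -0.24]
ft_force: [0.6, -0.8, 1.2]
opening: 0.0599
grip_force: 0.0
```

```bash
python3 lev.py; python3 - <<'E'
import cv2,numpy as np
a=cv2.imread("pics/scene_l.png")[170:290,270:470]; b=cv2.imread("pics/top_l.png")[120:240,85:285]
cv2.imwrite("pics/l2.png",np.vstack([cv2.resize(x,(480,288),interpolation=cv2.INTER_CUBIC) for x in(a,b)]))
E
```

```text
5.275 [ 0.4749205  -0.06847671  0.21273498] [-3.14152670e+00 -1.20923916e-03 -2.39863731e-01] [ 0.6003965  -0.77748921  1.17733267]
scene rod 62 [ 0.0007 -0.1003  0.1138]
  rod slope dx/dz [-0.039  0.005]
  yellow 48 [-0.0023 -0.0523  0.0838] slope dz/dx [ 0.189 -0.005] x range [-0.0065  0.0018]
  platform slope [-0.028  0.078] 977
top rod 0 0
  platform slope [0.08  0.079] 1274
```

View pics/l2.png

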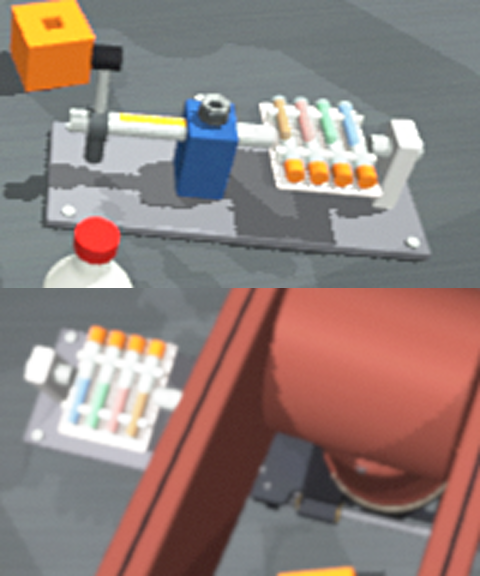

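The lever looks upright: in the scene crop the grip is at (107,57) above the collar at (95,135), with the yellow flat facing up. I check the angle with circle fits of grip and shaft, and a robust platform plane.

```bash
cat > ang.py <<'E'
from m import *
from scipy.optimize import least_squares
c,s=np.cos(-.2417),np.sin(-.2417)
def rk(P): d=P[:,:2]-[.5918,.1078]; return np.c_[c*d[:,0]+s*d[:,1],-s*d[:,0]+c*d[:,1],P[:,2]]
Qs=[];C=[]
for i in range(4):
    im,d,p=cam("scene"); Q=rk(cloud(p,d).reshape(-1,3)); H=cv2.cvtColor(im,cv2.COLOR_BGR2HSV).reshape(-1,3).astype(int); k=d.ravel()>0
    Qs.append(Q[k]);C.append(H[k])
Q=np.vstack(Qs);C=np.vstack(C); x,y,z=Q.T
def fit(m,r,g):
    q=Q[m]; f=lambda a:np.hypot(q[:,0]-a[0],q[:,2]-a[1])-r
    R=least_squares(f,g,loss="soft_l1",f_scale=.0007); return R.x.round(4),len(q),np.median(abs(f(R.x))).round(5)
g=fit((C[:,2]<70)&(abs(y+.1)<.011)&(z>.133)&(z<.17)&(abs(x)<.03),.011,[0,.15])
sh=fit((C[:,1]<60)&(C[:,2]>100)&(y>.03)&(y<.05)&(z>.06)&(z<.09)&(abs(x)<.02),.010,[0,.075])
sh2=fit((C[:,1]<60)&(C[:,2]>100)&(y>-.125)&(y<-.112)&(z>.06)&(z<.09)&(abs(x)<.02),.010,[0,.075])
print("grip",g,"shaft",sh,sh2)
for S in(sh,sh2): print("lean +x rad",np.arctan2(g[0][0]-S[0][0],g[0][1]-S[0][1]).round(4))
m=(y>.056)&(y<.14)&(abs(x)<.05)&(C[:,1]<40)&(C[:,2]>150)&(z>.06)&(z<.11); q=Q[m]
rng=np.random.default_rng(0);b=0
for _ in range(500):
    t=q[rng.choice(len(q),3,False)]; n=np.cross(t[1]-t[0],t[2]-t[0]); L=np.linalg.norm(n)
    if L<1e-5: continue
    n/=L; e=abs((q-t[0])@n)<.001
    if abs(n[2])>.8 and e.sum()>b: b=e.sum();E=e
k=np.linalg.lstsq(np.c_[q[E][:,:2],np.ones(b)],q[E][:,2],rcond=None)[0]; print("platform dz/dx,dz/dy,z0",k.round(4),b,len(q),"y-span",q[E].min(0).round(3),q[E].max(0).round(3))
m=(abs(x)<.06)&(abs(z-.012)<.004)&(abs(y+.02)<.13); k=np.linalg.lstsq(np.c_[Q[m][:,:2],np.ones(m.sum())],z[m],rcond=None)[0]; print("plate",k.round(4))
E
python3 ang.py
```

```text
grip (array([-0.0046,  0.1503]), 416, np.float64(0.00066)) shaft (array([-0.0019,  0.075 ]), 349, np.float64(0.00077)) (array([-0.0013,  0.0746]), 220, np.float64(0.00071))
lean +x rad -0.0358
lean +x rad -0.0436
platform dz/dx,dz/dy,z0 [0.053  0.0128 0.0835] 703 3014 y-span [-0.05   0.057  0.081] [0.035 0.137 0.088]
plate [-0.0005  0.0002  0.0125]
```

All three measures say it leans about 0.045 rad to -x, so I regrasp centred and move +3.4 mm.

>>> move_arm([
  {"hand": 0.06, "dx": 0.03, "dy": -0.05, "dz": 0, "turn": 0},
  {"hand": 0.06, "dx": 0.0657, "dy": -0.1, "dz": 0, "turn": 0},
  {"hand": 0.06, "dx": 0.0657, "dy": -0.1, "dz": 0.02, "turn": 0},
  {"hand": 0.06, "dx": 0.0657, "dy": -0.1, "dz": 0.06, "turn": 0},
  {"hand": 0.06, "dx": 0.0657, "dy": -0.1, "dz": 0.08, "turn": 0},
  {"hand": 0.06, "dx": 0.0657, "dy": -0.1, "dz": 0.08, "turn": 0},
  {"hand": 0.02, "dx": 0.0657, "dy": -0.1, "dz": 0.08, "turn": 0},
  {"hand": 0.02, "dx": 0.0657, "dy": -0.1, "dz": 0.08, "turn": 0},
  {"hand": 0.02, "dx": 0.0657, "dy": -0.1, "dz": 0.08, "turn": 0},
  {"hand": 0.02, "dx": 0.0657, "dy": -0.1, "dz": 0.08, "turn": 0},
  {"hand": 0.02, "dx": 0.0675, "dy": -0.1, "dz": 0.08, "turn": 0},
  {"hand": 0.02, "dx": 0.0692, "dy": -0.1, "dz": 0.08, "turn": 0},
], newtons=12)

```text
t: 7.08
tcp_pos: [0.5672, 0.0122, 0.1325]
tcp_rot: [-3.141, -0.0, -0.243]
ft_force: [-0.5, 3.7, 4.7]
opening: 0.0258
grip_force: 12.0
```

>>> move_arm([
  {"hand": 0.02, "dx": 0, "dy": 0, "dz": 0, "turn": 0},
  {"hand": 0.02, "dx": 0, "dy": 0, "dz": 0, "turn": 0},
])

```text
t: 7.32
tcp_pos: [0.5674, 0.0121, 0.1325]
tcp_rot: [-3.141, -0.001, -0.243]
ft_force: [-0.4, 3.4, 4.4]
opening: 0.0257
grip_force: 12.0
```

```bash
python3 ang.py
```

```text
grip (array([-0.0011,  0.1505]), 435, np.float64(0.00073)) shaft (array([-0.002 ,  0.0751]), 347, np.float64(0.0009)) (array([-0.0015,  0.0744]), 217, np.float64(0.00098))
lean +x rad 0.0119
lean +x rad 0.0053
platform dz/dx,dz/dy,z0 [0.034  0.0287 0.081 ] 699 3219 y-span [-0.049  0.056  0.08 ] [0.035 0.137 0.086]
plate [-0.0002  0.0002  0.0125]
```

>>> move_arm([
  {"hand": 0.06, "dx": 0, "dy": 0, "dz": 0, "turn": 0},
  {"hand": 0.06, "dx": 0, "dy": 0, "dz": 0, "turn": 0},
  {"hand": 0.06, "dx": 0, "dy": 0, "dz": 0, "turn": 0},
  {"hand": 0.06, "dx": 0, "dy": 0, "dz": -0.02, "turn": 0},
  {"hand": 0.06, "dx": 0, "dy": 0, "dz": -0.06, "turn": 0},
  {"hand": 0.06, "dx": 0, "dy": 0, "dz": -0.1, "turn": 0},
  {"hand": 0.06, "dx": -0.01, "dy": 0.04, "dz": -0.1, "turn": -10},
  {"hand": 0.06, "dx": -0.015, "dy": 0.08, "dz": -0.1, "turn": -20},
  {"hand": 0.06, "dx": -0.017, "dy": 0.12, "dz": -0.1, "turn": -30},
  {"hand": 0.06, "dx": -0.017, "dy": 0.16, "dz": -0.1, "turn": -40},
  {"hand": 0.06, "dx": -0.017, "dy": 0.19, "dz": -0.1, "turn": -50},
  {"hand": 0.06, "dx": -0.017, "dy": 0.19, "dz": -0.1, "turn": -60},
], newtons=12)

```text
t: 9.02
tcp_pos: [0.5046, -0.171, 0.2338]
tcp_rot: [3.139, 0.0, 0.807]
ft_force: [-0.2, -0.2, 1.0]
opening: 0.0601
grip_force: 0.0
```

```bash
python3 ang.py; python3 - <<'E'
from m import *
o=arm.get_obs(); print(o["t"],o["tcp_pos"],o["tcp_rot"])
E
```

```text
grip (array([-0.0012,  0.1504]), 420, np.float64(0.00072)) shaft (array([-0.0019,  0.0751]), 341, np.float64(0.00086)) (array([-0.0012,  0.0745]), 219, np.float64(0.00091))
lean +x rad 0.0093
lean +x rad 0.0
platform dz/dx,dz/dy,z0 [0.0377 0.0235 0.0811] 713 3203 y-span [-0.05   0.056  0.08 ] [0.034 0.14  0.086]
plate [0.     0.0001 0.0125]
9.225 [ 0.5051401  -0.16867293  0.23310589] [ 3.14034350e+00 -4.06858339e-04  8.00630208e-01]
```

```bash
python3 - <<'E'
from m import *
go(.4975,-.1975,.15,78.7); go(.4975,-.1975,.097,78.7)
E
```

```text
dx -0.0260 dy 0.0146 dz 0.0831 turn -32.8
dx -0.0260 dy 0.0146 dz 0.1361 turn -32.8
```

>>> move_arm([
  {"hand": 0.06, "dx": -0.013, "dy": 0.0075, "dz": 0, "turn": -10},
  {"hand": 0.06, "dx": -0.026, "dy": 0.0146, "dz": 0.02, "turn": -20},
  {"hand": 0.06, "dx": -0.026, "dy": 0.0146, "dz": 0.04, "turn": -30},
  {"hand": 0.06, "dx": -0.026, "dy": 0.0146, "dz": 0.06, "turn": -32.8},
  {"hand": 0.06, "dx": -0.026, "dy": 0.0146, "dz": 0.06, "turn": -32.8},
  {"hand": 0.06, "dx": -0.026, "dy": 0.0146, "dz": 0.06, "turn": -32.8},
])

```text
t: 9.98
tcp_pos: [0.498, -0.1974, 0.1731]
tcp_rot: [3.14, 0.0, 1.375]
ft_force: [0.2, 0.5, -0.2]
opening: 0.0599
grip_force: 0.0
```

```bash
python3 - <<'E'
from m import *
o=arm.get_obs(); print(o["t"],o["tcp_pos"],o["tcp_rot"])
im,d,p=cam("wrist"); H=cv2.cvtColor(im,cv2.COLOR_BGR2HSV); h,s,v=[H[...,i].astype(int) for i in range(3)]
red=((h<6)|(h>174))&(s>150)&(v>60)
c=max(cv2.findContours(red.astype(np.uint8),0,1)[0],key=cv2.contourArea); print(cv2.minAreaRect(c))
print(rect(red,p,.126,True))
cv2.imwrite("pics/w4.png",cv2.resize(im,(768,576)))
c1,s1=np.cos(o["tcp_rot"][2]),np.sin(o["tcp_rot"][2])
for n in("top","scene"):
    im,d,p=cam(n);P=cloud(p,d);H=cv2.cvtColor(im,cv2.COLOR_BGR2HSV); h,s,v=[H[...,i].astype(int) for i in range(3)]
    m=((h<6)|(h>174))&(s>150)&(d>0)&(abs(P[...,2]-.126)<.003)&(np.hypot(P[...,0]-.4975,P[...,1]+.1975)<.06)
    if m.sum()>10: print(n,m.sum(),cv2.minAreaRect((P[m][:,:2]*1000).astype(np.float32)))
E
```

```text
9.975 [ 0.49796057 -0.19737699  0.1731083 ] [3.14042608e+00 4.23230064e-04 1.37513886e+00]
((251.5, 209.0), (36.0, 89.0), 90.0)
(array([ 496.9, -193.5,   29.1,   68.2,   78.8]), 229)
scene 207 ((499.1537170410156, -198.41683959960938), (24.826622009277344, 66.95075988769531), 79.44159698486328)
```

View pics/w4.png

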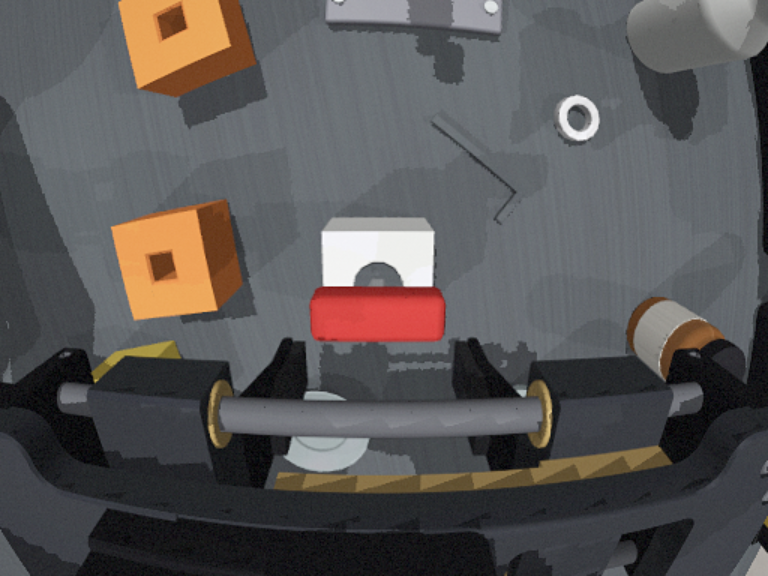

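The wrist view shows the handle (378,314) lying along the fingers' closing line, so I had the axis of the rectangle wrong. I need a further −90° turn, which also leaves the last joint enough range for the tightening.

>>> move_arm([
  {"hand": 0.06, "dx": 0, "dy": 0, "dz": 0, "turn": -10},
  {"hand": 0.06, "dx": 0, "dy": 0, "dz": 0, "turn": -20},
  {"hand": 0.06, "dx": 0, "dy": 0, "dz": 0, "turn": -30},
  {"hand": 0.06, "dx": 0, "dy": 0, "dz": 0, "turn": -40},
  {"hand": 0.06, "dx": 0, "dy": 0, "dz": 0, "turn": -50},
  {"hand": 0.06, "dx": 0, "dy": 0, "dz": 0, "turn": -60},
  {"hand": 0.06, "dx": 0, "dy": 0, "dz": 0, "turn": -70},
  {"hand": 0.06, "dx": 0, "dy": 0, "dz": 0, "turn": -80},
  {"hand": 0.06, "dx": 0, "dy": 0, "dz": 0, "turn": -90},
  {"hand": 0.06, "dx": 0, "dy": 0, "dz": 0.03, "turn": -90},
  {"hand": 0.06, "dx": 0, "dy": 0, "dz": 0.06, "turn": -90},
  {"hand": 0.06, "dx": 0, "dy": 0, "dz": 0.076, "turn": -90},
])

```text
t: 11.62
tcp_pos: [0.4969, -0.1972, 0.0951]
tcp_rot: [3.141, -0.001, 2.947]
ft_force: [-0.4, 0.0, -0.8]
opening: 0.0599
grip_force: 0.0
```

>>> move_arm([
  {"hand": 0.06, "dx": 0, "dy": 0, "dz": 0, "turn": 0},
  {"hand": 0.06, "dx": 0, "dy": 0, "dz": 0, "turn": 0},
])

```text
t: 11.88
tcp_pos: [0.4982, -0.198, 0.0974]
tcp_rot: [-3.141, 0.002, 2.947]
ft_force: [0.7, -0.1, 0.3]
opening: 0.06
grip_force: 0.0
```

```bash
python3 - <<'E'
from m import *
o=arm.get_obs(); print(o["t"],o["tcp_pos"],np.degrees(o["tcp_rot"]),o["qpos"],o["ft_force"])
im,d,p=cam("wrist"); cv2.imwrite("pics/w5.png",cv2.resize(im,(768,576)))
E
```

```text
11.875 [ 0.49824082 -0.19795012  0.09737032] [-1.79963145e+02  1.08425797e-01  1.68878153e+02] [-5.25317966e-01  1.34971372e-01  1.87208640e+00  7.83518131e-06
  1.13253617e+00 -1.90200415e+00] [ 0.65377374 -0.09069021  0.29815598]
```

View pics/w5.png

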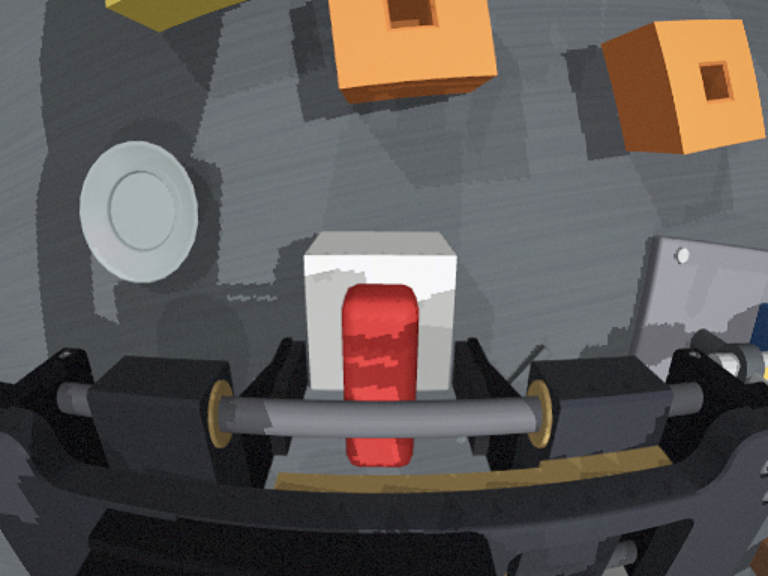

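The handle (380,375) lies centred and aligned between the fingers. I close and lift.

>>> move_arm([
  {"hand": 0.015, "dx": 0, "dy": 0, "dz": 0, "turn": 0},
  {"hand": 0.015, "dx": 0, "dy": 0, "dz": 0, "turn": 0},
  {"hand": 0.015, "dx": 0, "dy": 0, "dz": 0, "turn": 0},
  {"hand": 0.015, "dx": 0, "dy": 0, "dz": 0, "turn": 0},
  {"hand": 0.015, "dx": 0, "dy": 0, "dz": 0, "turn": 0},
], newtons=40)

```text
t: 12.55
tcp_pos: [0.4974, -0.1975, 0.0961]
tcp_rot: [-3.142, 0.0, 2.948]
ft_force: [0.0, 0.0, -0.0]
opening: 0.0253
grip_force: 40.0
```

>>> move_arm([
  {"hand": 0.015, "dx": 0, "dy": 0, "dz": -0.01, "turn": 0},
  {"hand": 0.015, "dx": 0, "dy": 0, "dz": -0.03, "turn": 0},
  {"hand": 0.015, "dx": 0, "dy": 0, "dz": -0.065, "turn": 0},
  {"hand": 0.015, "dx": 0, "dy": 0, "dz": -0.11, "turn": 0},
  {"hand": 0.015, "dx": 0, "dy": 0, "dz": -0.16, "turn": 0},
  {"hand": 0.015, "dx": 0, "dy": 0, "dz": -0.195, "turn": 0},
  {"hand": 0.015, "dx": 0, "dy": 0, "dz": -0.2, "turn": 0},
  {"hand": 0.015, "dx": 0, "dy": 0, "dz": -0.2, "turn": 0},
])

```text
t: 13.55
tcp_pos: [0.497, -0.1973, 0.2953]
tcp_rot: [3.141, -0.001, 2.948]
ft_force: [0.5, -0.6, -1.4]
opening: 0.0255
grip_force: 40.0
```

```bash
python3 - <<'E'
from m import *
o=arm.get_obs(); print(o["t"],o["tcp_pos"],np.degrees(o["tcp_rot"]),o["ft_force"],o["wrist_torque"])
T=o["tcp_pos"];y=o["tcp_rot"][2]
Rz=R.from_euler("xyz",o["tcp_rot"]).as_matrix()
for n in("scene","top"):
    im,d,p=cam(n);cv2.imwrite(f"pics/{n}_k.png",im);P=cloud(p,d)
    q=(P.reshape(-1,3)-T)@Rz; k=(d.ravel()>0)&(np.hypot(q[:,0],q[:,1])<.045)&(q[:,2]>-.02)&(q[:,2]<.1)
    q=q[k]; print(n,k.sum())
    for a in np.arange(-.02,.1,.01):
        m=(q[:,2]>a)&(q[:,2]<a+.01)
        if m.sum()>3: print("  z",a.round(3),m.sum(),q[m][:,:2].min(0).round(4),q[m][:,:2].max(0).round(4),q[m][:,:2].mean(0).round(4))
E
```

```text
13.55 [ 0.49703107 -0.19726924  0.29526682] [ 1.79983484e+02 -4.26921639e-02  1.68886286e+02] [ 0.5405158  -0.56178298 -1.40058684] [ 0.07264044 -0.13833881  0.00250883]
scene 458
  z -0.02 117 [-0.036  -0.0228] [0.0088 0.021 ] [-0.0229  0.0028]
  z -0.01 48 [-0.0335 -0.0221] [0.0115 0.021 ] [-0.0118  0.0075]
  z 0.0 7 [-0.0068 -0.0051] [-0.0033  0.0043] [-0.0048 -0.0003]
  z 0.01 31 [-0.0077 -0.0061] [0.0048 0.005 ] [-0.0035  0.    ]
  z 0.02 109 [-0.016  -0.0168] [0.0141 0.0145] [-0.0041 -0.0001]
  z 0.03 23 [-0.0159 -0.0168] [-0.0025  0.0144] [-0.0107  0.0008]
  z 0.04 30 [-0.0068 -0.0062] [0.0049 0.0047] [-0.0038 -0.0004]
  z 0.05 31 [-0.0075 -0.007 ] [0.005  0.0049] [-0.0033 -0.0003]
  z 0.06 27 [-0.0073 -0.0077] [0.0003 0.0046] [-0.0037 -0.0005]
  z 0.07 23 [-0.0076 -0.0065] [-0.0022  0.0039] [-0.0045 -0.001 ]
  z 0.08 12 [-0.0053 -0.0068] [0.0037 0.0046] [-0.0028 -0.0002]
top 26
  z -0.02 22 [ 0.0244 -0.0111] [0.0353 0.0127] [0.033 0.003]
```

The key is held centred, with its axis within 1 mm of the tool axis, vertical, tip about 84 mm below the TCP. I carry it over the screw.

>>> move_arm([
  {"hand": 0.015, "dx": -0.002, "dy": 0.02, "dz": 0, "turn": 0},
  {"hand": 0.015, "dx": -0.006, "dy": 0.06, "dz": 0, "turn": 0},
  {"hand": 0.015, "dx": -0.011, "dy": 0.11, "dz": 0, "turn": 0},
  {"hand": 0.015, "dx": -0.0167, "dy": 0.16, "dz": 0, "turn": 0},
  {"hand": 0.015, "dx": -0.022, "dy": 0.21, "dz": 0, "turn": 0},
  {"hand": 0.015, "dx": -0.027, "dy": 0.26, "dz": 0, "turn": 0},
  {"hand": 0.015, "dx": -0.031, "dy": 0.3, "dz": 0, "turn": 0},
  {"hand": 0.015, "dx": -0.0332, "dy": 0.3183, "dz": 0, "turn": 0},
  {"hand": 0.015, "dx": -0.0332, "dy": 0.3183, "dz": 0.03, "turn": 0},
  {"hand": 0.015, "dx": -0.0332, "dy": 0.3183, "dz": 0.065, "turn": 0},
  {"hand": 0.015, "dx": -0.0332, "dy": 0.3183, "dz": 0.083, "turn": 0},
  {"hand": 0.015, "dx": -0.0332, "dy": 0.3183, "dz": 0.083, "turn": 0},
])

```text
t: 15.15
tcp_pos: [0.5901, 0.1082, 0.2112]
tcp_rot: [-3.141, -0.004, 2.947]
ft_force: [0.4, -0.1, -0.6]
opening: 0.0257
grip_force: 40.0
```

```bash
cat > al.py <<'E'
from m import *
o=arm.get_obs(); print(o["t"],o["tcp_pos"],np.degrees(o["tcp_rot"]),o["ft_force"],o["wrist_torque"])
im,d,p=cam("scene");P=cloud(p,d);cv2.imwrite("pics/al.png",cv2.resize(im[120:260,290:430],(560,560),interpolation=cv2.INTER_CUBIC))
H=cv2.cvtColor(im,cv2.COLOR_BGR2HSV); h,s,v=[H[...,i].astype(int) for i in range(3)]
X,Y,Z=P[...,0],P[...,1],P[...,2]; T=o["tcp_pos"]
near=(d>0)&(np.hypot(X-.592,Y-.108)<.03)
def sp(m):
    ys,xs=np.nonzero(m); r=[[xs[ys==k].min(),xs[ys==k].max(),k] for k in np.unique(ys)]; return np.array(r)
sk=near&(Z>.116)&(Z<T[2]-.04)&(Z>.116); hd=near&(Z>.099)&(Z<.114)
for n,m in(("shank",sk),("head",hd)):
    q=P[m]; print(n,m.sum(),q.min(0).round(4),q.max(0).round(4),q.mean(0).round(4)); r=sp(m); print("  px mid by row",[(int(k),(a+b)/2,int(b-a)) for a,b,k in r][:22])
E
python3 al.py
```

```text
15.15 [0.59008231 0.10824071 0.21118274] [-179.94214753   -0.21114739  168.86569376] [ 0.40609297 -0.06262057 -0.64848082] [ 0.02711436 -0.18334921  0.01419865]
shank 110 [0.5835 0.1001 0.1265] [0.5973 0.1127 0.1693] [0.5927 0.1046 0.1489]
  px mid by row [(191, np.float64(360.0), 0), (192, np.float64(361.0), 2), (193, np.float64(363.0), 6), (194, np.float64(363.0), 6), (195, np.float64(362.5), 7), (196, np.float64(362.0), 6), (197, np.float64(362.0), 6), (198, np.float64(362.0), 6), (199, np.float64(361.0), 6), (200, np.float64(361.0), 6), (201, np.float64(361.0), 6), (202, np.float64(361.0), 6), (203, np.float64(360.0), 6), (204, np.float64(360.0), 6), (205, np.float64(360.0), 6), (206, np.float64(360.0), 6), (207, np.float64(359.5), 5), (208, np.float64(360.5), 1)]
head 133 [0.5792 0.0929 0.0993] [0.6045 0.1225 0.1137] [0.5928 0.107  0.1071]
  px mid by row [(209, np.float64(358.0), 6), (210, np.float64(358.0), 8), (211, np.float64(358.5), 9), (212, np.float64(358.5), 11), (213, np.float64(359.0), 12), (214, np.float64(358.5), 13), (215, np.float64(358.5), 13), (216, np.float64(358.5), 13), (217, np.float64(358.5), 11), (218, np.float64(358.5), 11), (219, np.float64(359.5), 9), (220, np.float64(359.5), 7), (221, np.float64(361.0), 0)]
```

View pics/al.png

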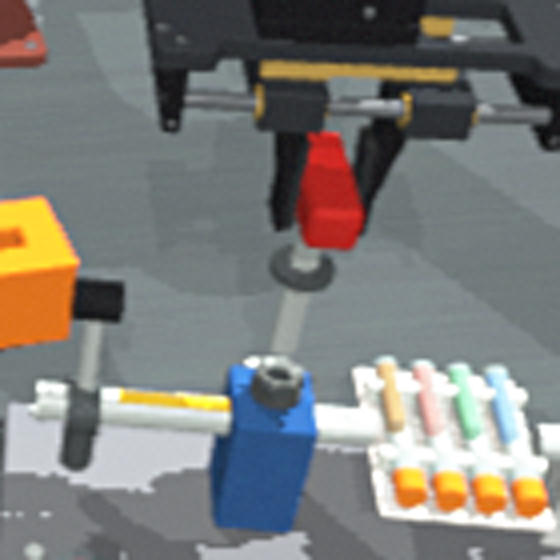

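The shank tip is directly above the head: the scene crop shows the shank at (290,320) running into the head at (277,380). I correct about 1 mm and descend gently.

>>> move_arm([
  {"hand": 0.015, "dx": -0.0009, "dy": 0.0007, "dz": 0, "turn": 0},
  {"hand": 0.015, "dx": -0.0009, "dy": 0.0007, "dz": 0.006, "turn": 0},
  {"hand": 0.015, "dx": -0.0009, "dy": 0.0007, "dz": 0.012, "turn": 0},
  {"hand": 0.015, "dx": -0.0009, "dy": 0.0007, "dz": 0.012, "turn": 0},
])

```text
t: 15.7
tcp_pos: [0.5918, 0.109, 0.2002]
tcp_rot: [-3.141, -0.001, 2.948]
ft_force: [0.5, -0.5, -1.3]
opening: 0.0255
grip_force: 40.0
```

>>> move_arm([
  {"hand": 0.015, "dx": 0.0005, "dy": -0.0005, "dz": 0.0015, "turn": 0},
  {"hand": 0.015, "dx": 0.0005, "dy": -0.0005, "dz": 0.003, "turn": 0},
  {"hand": 0.015, "dx": 0.0005, "dy": -0.0005, "dz": 0.0045, "turn": 0},
  {"hand": 0.015, "dx": 0.0005, "dy": -0.0005, "dz": 0.006, "turn": 0},
  {"hand": 0.015, "dx": 0.0005, "dy": -0.0005, "dz": 0.006, "turn": 0},
])

```text
t: 16.32
tcp_pos: [0.5916, 0.1086, 0.1949]
tcp_rot: [-3.142, -0.0, 2.948]
ft_force: [-0.2, 0.1, -0.6]
opening: 0.0252
grip_force: 40.0
```

>>> move_arm([
  {"hand": 0.015, "dx": 0, "dy": 0, "dz": 0.001, "turn": 0},
  {"hand": 0.015, "dx": 0, "dy": 0, "dz": 0.002, "turn": 0},
  {"hand": 0.015, "dx": 0, "dy": 0, "dz": 0.003, "turn": 0},
  {"hand": 0.015, "dx": 0, "dy": 0, "dz": 0.003, "turn": 0},
])

```text
t: 16.82
tcp_pos: [0.5918, 0.1089, 0.1924]
tcp_rot: [3.141, 0.0, 2.948]
ft_force: [-0.8, 0.9, 0.9]
opening: 0.0259
grip_force: 40.0
```

>>> move_arm([
  {"hand": 0.015, "dx": 0, "dy": 0, "dz": 0.001, "turn": 0},
  {"hand": 0.015, "dx": 0, "dy": 0, "dz": 0.002, "turn": 0},
  {"hand": 0.015, "dx": 0, "dy": 0, "dz": 0.002, "turn": 0},
])

```text
t: 17.2
tcp_pos: [0.5923, 0.1089, 0.1917]
tcp_rot: [3.141, 0.002, 2.948]
ft_force: [-2.2, 2.3, 7.6]
opening: 0.0257
grip_force: 40.0
```

>>> move_arm([
  {"hand": 0.015, "dx": 0.0008, "dy": 0.0005, "dz": 0, "turn": 4},
  {"hand": 0.015, "dx": 0.0008, "dy": 0.0005, "dz": 0, "turn": 8},
  {"hand": 0.015, "dx": 0.0008, "dy": 0.0005, "dz": 0, "turn": 12},
  {"hand": 0.015, "dx": 0.0008, "dy": 0.0005, "dz": 0, "turn": 16},
])

```text
t: 17.7
tcp_pos: [0.5912, 0.1093, 0.1901]
tcp_rot: [3.141, 0.0, 2.666]
ft_force: [-0.2, 1.2, -1.2]
opening: 0.0257
grip_force: 40.0
```

```bash
cat > s.py <<'E'
from h import *
o=arm.get_obs(); print(round(o["t"],2),o["tcp_pos"].round(4) if hasattr(o["tcp_pos"],'round') else o["tcp_pos"],np.degrees(o["tcp_rot"]).round(1),np.round(o["ft_force"],1),np.round(o["wrist_torque"],3),np.degrees(o["qpos"][5]).round(1))
E
python3 s.py
```

```text
17.7 [0.5912 0.1093 0.1901] [180.    0.  152.8] [-0.2  1.2 -1.2] [ 0.342 -0.152 -0.008] -59.8
```

The force has gone and the tip has dropped, so the hexagon seems aligned. I ease it deeper.

>>> move_arm([
  {"hand": 0.015, "dx": 0, "dy": 0, "dz": 0.001, "turn": 0},
  {"hand": 0.015, "dx": 0, "dy": 0, "dz": 0.002, "turn": 0},
  {"hand": 0.015, "dx": 0, "dy": 0, "dz": 0.003, "turn": 0},
])

```text
t: 18.08
tcp_pos: [0.5911, 0.1093, 0.1869]
tcp_rot: [3.141, 0.0, 2.669]
ft_force: [-0.1, 1.3, 0.6]
opening: 0.0256
grip_force: 40.0
```

```bash
python3 s.py
```

```text
18.07 [0.5911 0.1093 0.1869] [180.    0.  152.9] [-0.1  1.3  0.6] [ 0.317 -0.24   0.023] -60.0
```

>>> move_arm([
  {"hand": 0.015, "dx": 0, "dy": 0, "dz": 0.001, "turn": 0},
  {"hand": 0.015, "dx": 0, "dy": 0, "dz": 0.002, "turn": 0},
  {"hand": 0.015, "dx": 0, "dy": 0, "dz": 0.003, "turn": 0},
  {"hand": 0.015, "dx": 0, "dy": 0, "dz": 0.003, "turn": 0},
])

```text
t: 18.58
tcp_pos: [0.591, 0.1093, 0.1839]
tcp_rot: [-3.142, -0.0, 2.668]
ft_force: [0.1, 1.2, -1.5]
opening: 0.0259
grip_force: 40.0
```

```bash
python3 s.py
```

```text
18.57 [0.591  0.1093 0.1839] [-180.    -0.   152.9] [ 0.1  1.2 -1.5] [ 0.389 -0.291  0.013] -59.9
```

Fully seated at about 11 mm. I turn clockwise, following the thread down.

>>> move_arm([
  {"hand": 0.015, "dx": 0, "dy": 0, "dz": 0.0002, "turn": 5},
  {"hand": 0.015, "dx": 0, "dy": 0, "dz": 0.0004, "turn": 10},
  {"hand": 0.015, "dx": 0, "dy": 0, "dz": 0.0007, "turn": 15},
  {"hand": 0.015, "dx": 0, "dy": 0, "dz": 0.0009, "turn": 20},
  {"hand": 0.015, "dx": 0, "dy": 0, "dz": 0.0011, "turn": 25},
  {"hand": 0.015, "dx": 0, "dy": 0, "dz": 0.0013, "turn": 30},
])

```text
t: 19.32
tcp_pos: [0.5911, 0.1091, 0.1828]
tcp_rot: [-3.142, 0.0, 2.142]
ft_force: [0.6, 0.2, -0.5]
opening: 0.0253
grip_force: 40.0
```

```bash
python3 s.py
```

```text
19.32 [0.5911 0.1091 0.1828] [-180.     0.   122.7] [ 0.6  0.2 -0.5] [ 0.219 -0.302  0.174] -29.8
```

>>> move_arm([
  {"hand": 0.015, "dx": 0, "dy": 0, "dz": 0.0002, "turn": 5},
  {"hand": 0.015, "dx": 0, "dy": 0, "dz": 0.0004, "turn": 10},
  {"hand": 0.015, "dx": 0, "dy": 0, "dz": 0.0006, "turn": 14},
])

```text
t: 19.7
tcp_pos: [0.591, 0.109, 0.1822]
tcp_rot: [-3.141, 0.0, 1.898]
ft_force: [0.3, -0.1, 0.1]
opening: 0.0256
grip_force: 40.0
```

```bash
cat > t.py <<'E'
from h import *
a=[]
for i in range(6):
    o=arm.get_obs(); a.append([*o["ft_force"],o["wrist_torque"][2],np.degrees(o["tcp_rot"][2]),o["tcp_pos"][2],np.degrees(o["qpos"][5])]); eyes.camera("scene")
a=np.array(a); print(o["t"],"tz",a[:,3].round(3),"mean",a[:,3].mean().round(3),"rest",a.mean(0).round(4))
E
python3 t.py
```

```text
19.95 tz [0.138 0.153 0.118 0.121 0.086 0.107] mean 0.12 rest [ 3.071000e-01  1.253000e-01 -4.310000e-02  1.204000e-01  1.088599e+02
  1.822000e-01 -1.590010e+01]
```

>>> move_arm([
  {"hand": 0.015, "dx": 0, "dy": 0, "dz": 0.0002, "turn": 5},
  {"hand": 0.015, "dx": 0, "dy": 0, "dz": 0.0004, "turn": 10},
  {"hand": 0.015, "dx": 0, "dy": 0, "dz": 0.0007, "turn": 15},
  {"hand": 0.015, "dx": 0, "dy": 0, "dz": 0.0007, "turn": 15},
])

```text
t: 20.5
tcp_pos: [0.591, 0.109, 0.1815]
tcp_rot: [-3.141, 0.0, 1.64]
ft_force: [0.0, -0.1, 0.4]
opening: 0.0256
grip_force: 40.0
```

```bash
python3 t.py
```

```text
20.75 tz [0.085 0.135 0.076 0.129 0.118 0.182] mean 0.121 rest [-0.3933 -0.1048  0.2161  0.121  93.9825  0.1815 -1.0245]
```

>>> move_arm([
  {"hand": 0.015, "dx": 0, "dy": 0, "dz": 0.0002, "turn": 5},
  {"hand": 0.015, "dx": 0, "dy": 0, "dz": 0.0004, "turn": 10},
  {"hand": 0.015, "dx": 0, "dy": 0, "dz": 0.0004, "turn": 10},
])

```text
t: 21.18
tcp_pos: [0.5909, 0.1092, 0.181]
tcp_rot: [-3.141, 0.0, 1.465]
ft_force: [-0.4, 0.0, 0.6]
opening: 0.0258
grip_force: 40.0
```

```bash
python3 t.py
```

```text
21.425 tz [0.104 0.141 0.087 0.132 0.094 0.073] mean 0.105 rest [-0.9447 -0.5764  0.5822  0.1051 83.9773  0.181   8.9814]
```

>>> move_arm([
  {"hand": 0.015, "dx": 0, "dy": 0, "dz": 0.0002, "turn": 5},
  {"hand": 0.015, "dx": 0, "dy": 0, "dz": 0.0004, "turn": 10},
  {"hand": 0.015, "dx": 0, "dy": 0, "dz": 0.0004, "turn": 10},
])

```text
t: 21.85
tcp_pos: [0.5909, 0.1092, 0.1806]
tcp_rot: [-3.141, 0.0, 1.291]
ft_force: [-0.8, -1.8, 0.3]
opening: 0.0258
grip_force: 40.0
```

```bash
python3 t.py
```

```text
22.1 tz [0.117 0.149 0.178 0.121 0.162 0.137] mean 0.144 rest [-0.944  -1.0808  0.5579  0.1439 73.9761  0.1806 18.9826]
```

>>> move_arm([
  {"hand": 0.015, "dx": 0, "dy": 0, "dz": 0.0002, "turn": 4},
  {"hand": 0.015, "dx": 0, "dy": 0, "dz": 0.0003, "turn": 7},
  {"hand": 0.015, "dx": 0, "dy": 0, "dz": 0.0003, "turn": 7},
])

```text
t: 22.52
tcp_pos: [0.5909, 0.1092, 0.1803]
tcp_rot: [-3.141, 0.0, 1.168]
ft_force: [-0.8, -0.9, 1.0]
opening: 0.0253
grip_force: 40.0
```

```bash
sed -i 's/range(6)/range(10)/' t.py; python3 t.py
```

```text
22.975 tz [0.1   0.117 0.134 0.084 0.133 0.133 0.102 0.105 0.104 0.1  ] mean 0.111 rest [-1.3304 -0.9808  0.8407  0.1112 66.932   0.1803 26.0276]
```

>>> move_arm([
  {"hand": 0.015, "dx": 0, "dy": 0, "dz": 0.0002, "turn": 4},
  {"hand": 0.015, "dx": 0, "dy": 0, "dz": 0.0003, "turn": 8},
  {"hand": 0.015, "dx": 0, "dy": 0, "dz": 0.0003, "turn": 8},
])

```text
t: 23.4
tcp_pos: [0.5909, 0.1093, 0.18]
tcp_rot: [-3.141, 0.0, 1.028]
ft_force: [-2.5, -0.7, 0.8]
opening: 0.0259
grip_force: 40.0
```

```bash
python3 t.py
```

```text
23.85 tz [0.141 0.044 0.116 0.094 0.057 0.13  0.143 0.181 0.087 0.15 ] mean 0.114 rest [-1.9807 -1.1455  1.0247  0.1144 58.9348  0.18   34.0241]
```

>>> move_arm([
  {"hand": 0.015, "dx": 0, "dy": 0, "dz": 0.0002, "turn": 4},
  {"hand": 0.015, "dx": 0, "dy": 0, "dz": 0.0003, "turn": 8},
  {"hand": 0.015, "dx": 0, "dy": 0, "dz": 0.0003, "turn": 8},
])

```text
t: 24.28
tcp_pos: [0.591, 0.1093, 0.1799]
tcp_rot: [-3.142, -0.0, 0.889]
ft_force: [-2.4, -0.9, 3.2]
opening: 0.0257
grip_force: 40.0
```

```bash
python3 t.py
```

```text
24.725 tz [0.195 0.176 0.196 0.155 0.176 0.179 0.178 0.225 0.221 0.138] mean 0.184 rest [-2.4256 -0.9302  2.5244  0.1839 50.9363  0.1799 42.0241]
```

Torque has begun to rise, but so has the axial force. I relieve the axial load by 1 mm and read again.

>>> move_arm([
  {"hand": 0.015, "dx": 0, "dy": 0, "dz": -0.0005, "turn": 0},
  {"hand": 0.015, "dx": 0, "dy": 0, "dz": -0.001, "turn": 0},
  {"hand": 0.015, "dx": 0, "dy": 0, "dz": -0.001, "turn": 0},
])

```text
t: 25.15
tcp_pos: [0.5908, 0.1092, 0.18]
tcp_rot: [-3.141, 0.001, 0.888]
ft_force: [-1.5, -1.2, -2.6]
opening: 0.0256
grip_force: 40.0
```

```bash
python3 t.py
```

```text
25.6 tz [0.141 0.212 0.211 0.197 0.203 0.199 0.134 0.199 0.202 0.185] mean 0.188 rest [-0.4213 -0.8227 -5.3288  0.1883 50.8851  0.18   42.0713]
```

>>> move_arm([
  {"hand": 0.015, "dx": 0, "dy": 0, "dz": 0.0004, "turn": 1.5},
  {"hand": 0.015, "dx": 0, "dy": 0, "dz": 0.0007, "turn": 3},
  {"hand": 0.015, "dx": 0, "dy": 0, "dz": 0.0007, "turn": 3},
])

```text
t: 26.02
tcp_pos: [0.5908, 0.1093, 0.18]
tcp_rot: [-3.141, 0.0, 0.835]
ft_force: [-1.3, -1.2, -6.9]
opening: 0.026
grip_force: 40.0
```

```bash
sed -i 's/range(10)/range(14)/' t.py; python3 t.py
```

```text
26.675 tz [0.194 0.173 0.136 0.162 0.233 0.218 0.186 0.2   0.228 0.185 0.242 0.237
 0.212 0.162] mean 0.198 rest [-1.5326 -1.3384 -6.1378  0.1978 47.8882  0.18   45.0716]
```

The slope matches 0.2 N m/rad and the torque is about 0.07 to 0.08 above free. Another 3.5° puts both the torque and the angle estimate inside the snug band.

>>> move_arm([
  {"hand": 0.015, "dx": 0, "dy": 0, "dz": 0.0004, "turn": 1.7},
  {"hand": 0.015, "dx": 0, "dy": 0, "dz": 0.0008, "turn": 3.5},
  {"hand": 0.015, "dx": 0, "dy": 0, "dz": 0.0008, "turn": 3.5},
])

```text
t: 27.1
tcp_pos: [0.5912, 0.1093, 0.1798]
tcp_rot: [3.141, -0.0, 0.774]
ft_force: [-3.0, -0.7, -0.2]
opening: 0.0256
grip_force: 40.0
```

```bash
python3 t.py; python3 s.py
```

```text
27.75 tz [0.18  0.242 0.2   0.206 0.221 0.196 0.207 0.191 0.193 0.262 0.197 0.249
 0.209 0.201] mean 0.211 rest [-3.7702 -0.323   1.4064  0.2109 44.3881  0.1798 48.5722]
27.8 [0.5913 0.1093 0.1797] [180.   -0.   44.4] [-4.6  0.2  3.9] [-0.094  1.037  0.265] 48.6
```

Torque is 0.094 above free, inside the snug band, so I stop here. I back off within the hex play and lift out.

>>> move_arm([
  {"hand": 0.015, "dx": -0.0004, "dy": -0.0004, "dz": -0.0005, "turn": -2.5},
  {"hand": 0.015, "dx": -0.0004, "dy": -0.0004, "dz": -0.0005, "turn": -5},
  {"hand": 0.015, "dx": -0.0004, "dy": -0.0004, "dz": -0.001, "turn": -5},
])

```text
t: 28.18
tcp_pos: [0.5908, 0.1091, 0.1798]
tcp_rot: [3.141, -0.0, 0.861]
ft_force: [-0.2, -0.4, -2.8]
opening: 0.0258
grip_force: 40.0
```

```bash
sed -i 's/range(14)/range(4)/' t.py; python3 t.py
```

```text
28.325 tz [-0.013 -0.019  0.057  0.019] mean 0.011 rest [-8.70100e-01 -5.84600e-01 -2.50830e+00  1.12000e-02  4.93253e+01
  1.79800e-01  4.36278e+01]
```

>>> move_arm([
  {"hand": 0.015, "dx": 0, "dy": 0, "dz": -0.002, "turn": 0},
  {"hand": 0.015, "dx": 0, "dy": 0, "dz": -0.005, "turn": 0},
  {"hand": 0.015, "dx": 0, "dy": 0, "dz": -0.009, "turn": 0},
  {"hand": 0.015, "dx": 0, "dy": 0, "dz": -0.014, "turn": 0},
])

```text
t: 28.88
tcp_pos: [0.5908, 0.1095, 0.1951]
tcp_rot: [3.141, -0.001, 0.862]
ft_force: [0.4, -0.6, -0.6]
opening: 0.026
grip_force: 40.0
```

```bash
python3 t.py
```

```text
29.025 tz [0.032 0.015 0.003 0.02 ] mean 0.017 rest [ 2.59300e-01  2.80000e-02 -8.18400e-01  1.74000e-02  4.93872e+01
  1.95500e-01  4.35782e+01]
```

>>> move_arm([
  {"hand": 0.015, "dx": 0, "dy": 0, "dz": -0.03, "turn": 0},
  {"hand": 0.015, "dx": 0, "dy": 0, "dz": -0.065, "turn": -10},
  {"hand": 0.015, "dx": 0, "dy": 0, "dz": -0.095, "turn": -20},
  {"hand": 0.015, "dx": 0, "dy": 0, "dz": -0.1, "turn": -30},
  {"hand": 0.015, "dx": 0, "dy": 0, "dz": -0.1, "turn": -40},
  {"hand": 0.015, "dx": 0, "dy": 0, "dz": -0.1, "turn": -50},
  {"hand": 0.015, "dx": 0, "dy": 0, "dz": -0.1, "turn": -60},
  {"hand": 0.015, "dx": 0, "dy": 0, "dz": -0.1, "turn": -70},
  {"hand": 0.015, "dx": 0, "dy": 0, "dz": -0.1, "turn": -80},
  {"hand": 0.015, "dx": 0, "dy": 0, "dz": -0.1, "turn": -90},
  {"hand": 0.015, "dx": 0, "dy": 0, "dz": -0.1, "turn": -100},
  {"hand": 0.015, "dx": 0, "dy": 0, "dz": -0.1, "turn": -110},
])

```text
t: 30.58
tcp_pos: [0.5904, 0.1094, 0.2941]
tcp_rot: [3.142, -0.0, 2.788]
ft_force: [0.8, 0.2, -0.9]
opening: 0.0256
grip_force: 40.0
```

```bash
python3 - <<'E'
from m import *
o=arm.get_obs(); print(o["t"],o["tcp_pos"],np.degrees(o["tcp_rot"]),o["ft_force"],o["qpos"])
go(.4974,-.1975,.2955,168.9)
E
```

```text
30.575 [0.59036066 0.10935231 0.29405767] [ 1.79996194e+02 -1.92102493e-02  1.59716365e+02] [ 0.82752052  0.16584784 -0.94585887] [ 5.17535672e-02  1.25163025e-01  1.50124264e+00  1.93674898e-04
  1.51546882e+00 -1.16503727e+00]
dx -0.0192 dy -0.3201 dz -0.0014 turn -9.2
```

>>> move_arm([
  {"hand": 0.015, "dx": -0.001, "dy": -0.02, "dz": 0, "turn": -5},
  {"hand": 0.015, "dx": -0.0036, "dy": -0.06, "dz": 0, "turn": -9.3},
  {"hand": 0.015, "dx": -0.0066, "dy": -0.11, "dz": 0, "turn": -9.3},
  {"hand": 0.015, "dx": -0.0096, "dy": -0.16, "dz": 0, "turn": -9.3},
  {"hand": 0.015, "dx": -0.0126, "dy": -0.21, "dz": 0, "turn": -9.3},
  {"hand": 0.015, "dx": -0.0156, "dy": -0.26, "dz": 0, "turn": -9.3},
  {"hand": 0.015, "dx": -0.018, "dy": -0.3, "dz": 0, "turn": -9.3},
  {"hand": 0.015, "dx": -0.0192, "dy": -0.32, "dz": 0, "turn": -9.3},
  {"hand": 0.015, "dx": -0.0192, "dy": -0.32, "dz": 0, "turn": -9.3},
  {"hand": 0.015, "dx": -0.0192, "dy": -0.32, "dz": 0.05, "turn": -9.3},
  {"hand": 0.015, "dx": -0.0192, "dy": -0.32, "dz": 0.09, "turn": -9.3},
  {"hand": 0.015, "dx": -0.0192, "dy": -0.32, "dz": 0.09, "turn": -9.3},
])

```text
t: 32.08
tcp_pos: [0.4939, -0.1943, 0.2006]
tcp_rot: [3.138, -0.007, 2.946]
ft_force: [0.2, 1.4, -0.5]
opening: 0.0255
grip_force: 40.0
```

```bash
cat > k.py <<'E'
from m import *
o=arm.get_obs(); print(o["t"],o["tcp_pos"],np.degrees(o["tcp_rot"]),o["ft_force"])
T=o["tcp_pos"];Rz=R.from_euler("xyz",o["tcp_rot"]).as_matrix()
im,d,p=cam("scene");cv2.imwrite("pics/ret.png",im);P=cloud(p,d)
q=(P.reshape(-1,3)-T)@Rz; k=(d.ravel()>0)&(np.hypot(q[:,0],q[:,1])<.03)&(q[:,2]>0)&(q[:,2]<.088); q=q[k]
for a in(.01,.022,.04,.05,.06,.07):
    m=(q[:,2]>a)&(q[:,2]<a+.01)
    if m.sum()>3: print(a,m.sum(),q[m][:,:2].min(0).round(4),q[m][:,:2].max(0).round(4),q[m][:,:2].mean(0).round(4))
H=cv2.cvtColor(im,cv2.COLOR_BGR2HSV); s,v=H[...,1],H[...,2]
st=(d>0)&(np.hypot(P[...,0]-.4975,P[...,1]+.1975)<.06)&(s<60)&(v>120)&(abs(P[...,2]-.062)<.003)
print("stand",cv2.minAreaRect((P[st][:,:2]*1000).astype(np.float32)))
E
python3 k.py; python3 ang.py
```

```text
32.075 [ 0.49390796 -0.19428297  0.20060807] [179.81941216  -0.41441462 168.77157126] [ 0.18278828  1.41180636 -0.4674674 ]
0.01 20 [-0.0074 -0.0056] [0.0005 0.0047] [-0.0045  0.0001]
0.022 109 [-0.0166 -0.0159] [0.0159 0.0143] [-0.0048 -0.    ]
0.04 20 [-0.0069 -0.0057] [0.0009 0.0047] [-0.0041 -0.0001]
0.05 21 [-0.0076 -0.0066] [-0.0016  0.0046] [-0.0042 -0.0004]
0.06 22 [-0.0068 -0.0076] [-0.0013  0.004 ] [-0.0044 -0.0014]
0.07 22 [-0.0071 -0.0075] [0.0049 0.0045] [-0.0029 -0.0005]
stand ((496.3725280761719, -198.81463623046875), (70.02108001708984, 74.43233489990234), 78.57770538330078)
grip (array([-0.0008,  0.1502]), 417, np.float64(0.0008)) shaft (array([-0.0018,  0.075 ]), 347, np.float64(0.00091)) (array([-0.0012,  0.0745]), 216, np.float64(0.00079))
lean +x rad 0.0133
lean +x rad 0.0053
platform dz/dx,dz/dy,z0 [0.037  0.0024 0.0838] 752 3218 y-span [-0.05   0.056  0.082] [0.035 0.14  0.086]
plate [ 0.0002 -0.      0.0125]
```

>>> move_arm([
  {"hand": 0.015, "dx": 0, "dy": 0, "dz": 0, "turn": 0},
  {"hand": 0.015, "dx": 0, "dy": 0, "dz": 0, "turn": 0},
])

```text
t: 32.58
tcp_pos: [0.4961, -0.1972, 0.2051]
tcp_rot: [-3.141, 0.001, 2.944]
ft_force: [0.5, -0.5, -2.2]
opening: 0.026
grip_force: 40.0
```

```bash
python3 s.py; python3 -c "
from h import *
go(.4974,-.1977,.0965,168.9)"
```

```text
32.58 [ 0.4961 -0.1972  0.2051] [-1.800e+02  1.000e-01  1.687e+02] [ 0.5 -0.5 -2.2] [ 0.086 -0.118  0.011] -108.8
dx -0.0013 dy -0.0002 dz 0.1086 turn -0.2
```

>>> move_arm([
  {"hand": 0.015, "dx": -0.0013, "dy": -0.0002, "dz": 0.02, "turn": 0},
  {"hand": 0.015, "dx": -0.0013, "dy": -0.0002, "dz": 0.045, "turn": 0},
  {"hand": 0.015, "dx": -0.0013, "dy": -0.0002, "dz": 0.058, "turn": 0},
  {"hand": 0.015, "dx": -0.0013, "dy": -0.0002, "dz": 0.063, "turn": 0},
  {"hand": 0.015, "dx": -0.0013, "dy": -0.0002, "dz": 0.068, "turn": 0},
])

```text
t: 33.2
tcp_pos: [0.4975, -0.1978, 0.1368]
tcp_rot: [-3.141, 0.001, 2.944]
ft_force: [0.9, -0.2, -1.0]
opening: 0.0256
grip_force: 40.0
```

In the hole with no contact. I lower the rest of the way to just above resting.

>>> move_arm([
  {"hand": 0.015, "dx": 0, "dy": 0, "dz": 0.012, "turn": 0},
  {"hand": 0.015, "dx": 0, "dy": 0, "dz": 0.026, "turn": 0},
  {"hand": 0.015, "dx": 0, "dy": 0, "dz": 0.036, "turn": 0},
  {"hand": 0.015, "dx": 0, "dy": 0, "dz": 0.039, "turn": 0},
  {"hand": 0.015, "dx": 0, "dy": 0, "dz": 0.04, "turn": 0},
  {"hand": 0.015, "dx": 0, "dy": 0, "dz": 0.04, "turn": 0},
])

```text
t: 33.95
tcp_pos: [0.4973, -0.1976, 0.0965]
tcp_rot: [-3.141, 0.001, 2.944]
ft_force: [0.3, 0.6, -1.5]
opening: 0.0256
grip_force: 40.0
```

>>> move_arm([
  {"hand": 0.015, "dx": 0, "dy": 0, "dz": 0.0006, "turn": 0},
  {"hand": 0.04, "dx": 0, "dy": 0, "dz": 0.0006, "turn": 0},
  {"hand": 0.06, "dx": 0, "dy": 0, "dz": 0.0006, "turn": 0},
  {"hand": 0.06, "dx": 0, "dy": 0, "dz": 0.0006, "turn": 0},
  {"hand": 0.06, "dx": 0, "dy": 0, "dz": 0.0006, "turn": 0},
  {"hand": 0.06, "dx": 0, "dy": 0, "dz": -0.02, "turn": 0},
  {"hand": 0.06, "dx": 0, "dy": 0, "dz": -0.06, "turn": 0},
  {"hand": 0.06, "dx": 0, "dy": 0, "dz": -0.11, "turn": 0},
  {"hand": 0.06, "dx": 0, "dy": -0.05, "dz": -0.12, "turn": 0},
  {"hand": 0.06, "dx": 0, "dy": -0.1, "dz": -0.12, "turn": 0},
  {"hand": 0.06, "dx": 0.02, "dy": -0.15, "dz": -0.12, "turn": 0},
  {"hand": 0.06, "dx": 0.02, "dy": -0.15, "dz": -0.12, "turn": 0},
])

```text
t: 35.45
tcp_pos: [0.4461, -0.3435, 0.2161]
tcp_rot: [-3.141, -0.001, 2.939]
ft_force: [0.3, 0.9, -0.5]
opening: 0.0599
grip_force: 0.0
```

```bash
python3 s.py; python3 ang.py; python3 - <<'E'
from m import *
for n in("top","scene"):
    im,d,p=cam(n);P=cloud(p,d);H=cv2.cvtColor(im,cv2.COLOR_BGR2HSV); h,s,v=[H[...,i].astype(int) for i in range(3)]
    m=((h<6)|(h>174))&(s>150)&(d>0)&(abs(P[...,2]-.126)<.005)&(np.hypot(P[...,0]-.4975,P[...,1]+.1975)<.06)
    if m.sum()>10: print(n,m.sum(),cv2.minAreaRect((P[m][:,:2]*1000).astype(np.float32)),np.median(P[m][:,2]))
    hd=(d>0)&(P[...,2]>.1)&(P[...,2]<.12)&(np.hypot(P[...,0]-.592,P[...,1]-.108)<.03); print(" head z",np.percentile(P[hd][:,2],[50,80,90,95]).round(4))
    cv2.imwrite(f"pics/{n}_f.png",im)
im=cv2.imread("pics/scene_f.png");cv2.imwrite("pics/fin.png",cv2.resize(im,(768,576)))
E
```

```text
35.45 [ 0.4461 -0.3435  0.2161] [-180.    -0.   168.4] [ 0.3  0.9 -0.5] [ 0.067 -0.173 -0.002] -124.0
grip (array([-0.0011,  0.1502]), 417, np.float64(0.00075)) shaft (array([-0.0017,  0.0749]), 342, np.float64(0.00088)) (array([-0.0015,  0.0746]), 220, np.float64(0.00086))
lean +x rad 0.008
lean +x rad 0.0053
platform dz/dx,dz/dy,z0 [-0.0126 -0.0013  0.0849] 692 3148 y-span [-0.05   0.061  0.083] [0.034 0.133 0.086]
plate [-0.      0.0001  0.0125]
top 329 ((497.61224365234375, -197.325927734375), (23.23709487915039, 68.03972625732422), 78.18450164794922) 0.1262097817252793
 head z [0.1069 0.1084 0.1094 0.1101]
scene 233 ((499.5299377441406, -198.5626220703125), (24.803693771362305, 66.34539031982422), 79.30479431152344) 0.12591112956366335
 head z [0.1052 0.1074 0.1086 0.109 ]
```

View pics/fin.png

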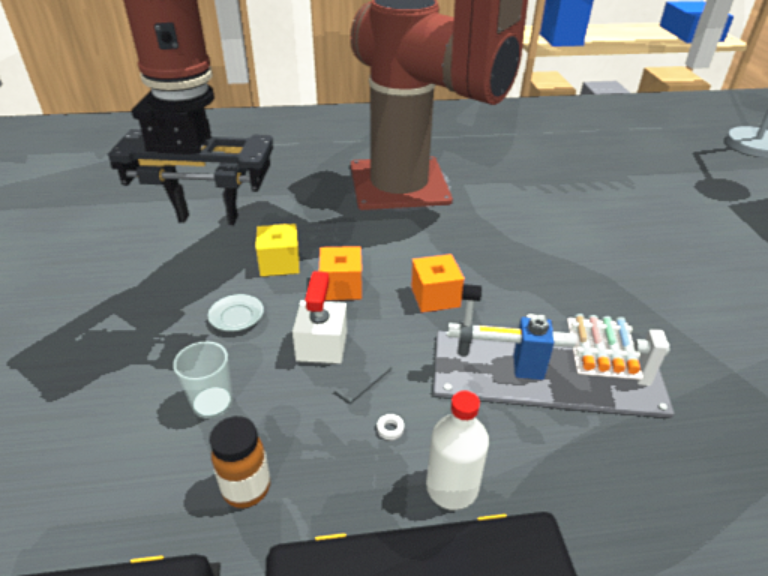

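The final picture shows the key standing in the white stand (318,300), the lever upright (470,300), and everything else where it was. Next I hand the job in.

```bash
python3 -c "
from cell import order
print(order.job_done())"
```

```text
the job is handed in; nothing more can be done
None
```

I handed the job in at about 36 s: the lever is upright to within about 0.01 rad, the screw was turned until its torque read about 0.09 N m above free (near the top of the snug range), and the red key is back in its white stand with nothing else touched.

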